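# Set out the next stack-sawing job beside the scroll saw

### The job

Get the next sawing job ready on the dark mat: stand the small round tub centrally on the round cork pad and the oil bottle centrally on the square cork pad, keeping the bottle upright all the while, and lay the thick wooden blank flat between them, centred and square in the outline printed in the middle of the mat. Put the thin plywood template flat on top of the blank, centred and square with it, and put the lid on the tub and press it down until it snaps fully home. Do not shift the amber wax jar and the steel weight that stand among the things, and let go of everything at the end.

Things in the scene. Friction and masses are not known exactly. Their poses are not given: they have to be found in the camera images.
- mat: Fixed dark rubber mat, 120 (its x) x 350 (its y) x 2 mm; origin at the centre of its underside. A white rectangle printed round its centre, 94 mm along x and 70 mm along y, is the blank's place: the blank's long side goes along the mat's x. The cork pads lie 122 to 128 mm from the centre towards +y and -y; which is on which side varies.
- pad_round: Fixed round cork pad on the mat, 90 mm across and 3 mm thick; its top is 5 mm above the bench. Origin at the centre of its underside. The tub goes here.
- pad_square: Fixed square cork pad on the mat, 70 by 70 mm and 3 mm thick; its top is 5 mm above the bench. Origin at the centre of its underside. The oil bottle goes here.
- tub_center (a point): Centre of the loose open round grey tub, screws in it: 62 mm outside, 54 mm inside diameter, rim 40 mm high; point on its axis 20 mm above its underside. Two black sprung clips, 14 mm wide, stand outside its wall at its +y and -y, from 9 to 55 mm above its underside, 80 mm over both (56 between): pick the tub up with the fingers closing along its x. 0.1 kg.
- lid_knob (a point): Middle of the knob (20 mm thick, 30 high) of the loose round grey lid, 37 mm above the lid's foot. Below the knob: flange 60 mm across, 4 thick; below it a plug 18 deep, 52 mm across tapering to 36. Plug goes in the tub, flange on its rim, any yaw. Clips stop the flange about 13 mm above home; 2 to 6 N down snaps it in. Home, this point is 39 mm above the tub's point. 40 g.
- blank_center (a point): Centre of the loose thick brown hardwood blank, a plain block 84 mm (its x) by 60 mm (its y) by 22 mm high; this point is 11 mm above its underside. About 90 g.
- template_knob (a point): Middle of the upright knob (20 mm thick, 28 high) at the centre of the loose plywood template, a pale plate 76 (its x) x 52 (its y) x 6 mm with two dark discs on it; the point is 20 mm above the plate's underside. It goes on the blank, long side along long side, either way round. 45 g.
- bottle_center (a point): Centre of the loose small upright oil bottle, closed: a white cylinder 34 mm in diameter up to 52 mm high, then a cone and a thin black spout, 78 mm high in all; this point is on the axis 39 mm above its underside, z up. About 90 g.
- wax_jar: Amber glass jar with a steel cap, 40 mm in diameter and 42 mm high, standing loose among the things; not to be shifted. Origin at the centre of its underside.
- weight: Plain steel weight with a small knob, 36 mm in diameter and 36 mm high, standing loose among the things; not to be shifted. Origin at the centre of its underside.
Things that resemble listed ones, but are neither listed nor needed, are in the scene too. Leave any blue or turquoise look-alike of the part that bears lid_knob alone.

How it is judged:
By the outcome, as a careful person would: the job done as asked, in the order asked, and still so for the second after the job is handed in, with the robot touching nothing.
It also fails if it takes over 141 s, if anything falls off the work surface, if the arm or the gripper's body presses on something with over 40 N, if the wrist force passes 120 N, or if a joint passes its speed limit or range.

### The arm

A 6-joint arm with a two-finger parallel gripper is mounted at the origin on the work surface. World frame = base frame: x ahead of the robot, y to its left, z up, the work surface at z = 0. Lengths are in m, angles in rad, forces in N, time in s.
With the tool pointing down it reaches from about 0.35 to 0.925 m from the base axis. Payload 6.4 kg.
Tool frame: the origin (TCP) lies at the very end of the fingers, on their centre line; the grasp point (between the pads) lies 19 mm behind it (env.pinch_z is the distance from the TCP to the grasp point, in m); z points along the fingers, y is the direction in which the jaws open and shut (so a half turn about z gives the same grasp; the last joint's range is limited). The gripper opens to 85 mm and grips with 20 to 120 N. Pads are 22 mm wide; open, the fingers measure 114 mm over their backs; the gripper's body (76 mm by 85 mm) begins 54 mm behind the grasp point. The pads swing forward as they close: fully open they stand 13 mm farther back than shut.
Start: joints at [-1.394, 0.245, 1.558, -0, 1.339, -0.174], TCP at [0.223, -0.61, 0.231] pointing down, gripper open.
Joint ranges: [-3.13, 3.13], [-1.02, 2.26], [0.13, 2.54], [-0.95, 4.09], [0.21, 2.88], [-2.74, 2.74]. Speed limits (rad/s): [2.57, 2.57, 3.14, 3.14, 3.14, 3.14].

### API

Orientations are given as a unit quaternion [x, y, z, w].
In Python, from rig import env gives the robot as it stands.
- The arm moves only by the shell command python3 -m creep 'ROWS' [OPENING]. ROWS is text: rows parted by semicolons, each of 4 numbers parted by spaces: the shift along the world's x, y, z in m, then the turn about the world's z in rad. A call has 1 to 12 rows; each row shifts and turns the commanded pose from where the row before left it; what a row does not reach is not made up. A row lasts 1/8 s, in which the tool goes at most 62.5 mm and 10.7 degrees, less where a joint would pass 70% of its speed; a pose out of reach is approached as far as the arm can. A call with a gripper value outside its range is refused whole. OPENING is the opening, from -1 (shut) to 1 (fully open), so that 0 is half open, set as the call begins (- or left out, the last holds). The fingers move at their own pace and stop on an object; the grip force is fixed at half the most. Time passes only in rows, so rows that do not move let the fingers close. It gives the time, the measured TCP pose, the force and the opening at its end, in the units of the state.
- env.observe(): the state, without advancing time (a new reading comes with each control period).
- env.read_camera(name): name is "side" or "top"; returns a dict with "pixels" (384x512x3 uint8, blue, green, red), "fx", "fy", "cx", "cy" (pixels), "rvec" (rotation vector, rad) and "tvec" (3), from world to camera coordinates, as OpenCV has them. Camera axes: x right, y down, z forward; pixel columns grow to the right and rows downward; lengths in m; the calibration is good to about 2 mm. A picture is of the moment at which its call begins. There is no depth.
- env.sign_off(): hands the job in, once; it reports no verdict.
The state is a dict: "time_s": time; "joints": joint angles; "qd": joint speeds; "effort": joint torques, N m; "tcp_pos": TCP position; "tcp_rot": TCP orientation; "wrist_force": force on the tool from outside, world axes, zero at the start; "moment": the same for the moment, N m; "opening": finger opening in m.
Only numpy, scipy, OpenCV 4.12 (cv2) and the standard library are available. Lean on these libraries where they do the work, as an engineer would, in place of code of your own. Each camera call takes 0.05 s, during which the arm holds its last target.

## Working session

There is one attempt and no reset: what is moved stays moved. The work goes in short steps, Python scripts to look and compute and a shell command to move; the robot and the scene stay as the last step left them, time stands still between calls to the robot, and variables do not carry over. Pictures are saved under pics/ and viewed, and the job is handed in when it is done.

```bash
ls; mkdir -p pics; cat > h.py <<'E'
import numpy as np, cv2
from rig import env
def cam(n):
    c=env.read_camera(n); c['K']=np.array([[c['fx'],0,c['cx']],[0,c['fy'],c['cy']],[0,0,1.]]); c['R']=cv2.Rodrigues(np.array(c['rvec'],float))[0]; c['t']=np.array(c['tvec'],float).ravel(); return c
def ray(c,u,v):
    d=c['R'].T@np.linalg.solve(c['K'],np.array([u,v,1.])); o=-c['R'].T@c['t']; return o,d
def onz(c,u,v,z):
    o,d=ray(c,u,v); return o+d*(z-o[2])/d[2]
def proj(c,p):
    q=c['R']@np.array(p,float)+c['t']; q=c['K']@q; return q[:2]/q[2]
E
python3 - <<'E'
from h import *
for n in('top','side'):
    c=cam(n); cv2.imwrite(f'pics/{n}0.png',cv2.resize(c['pixels'],(800,600),interpolation=cv2.INTER_CUBIC)); o=-c['R'].T@c['t']; print(n,o,c['fx'],onz(c,256,192,0))
print(env.observe())
E
```

```text
pics
top [5.52873467e-01 7.18608107e-04 9.77914045e-01] 352.8620506446451 [ 0.60476163 -0.00155801  0.        ]
side [0.52953468 0.62691515 0.74683664] 368.8971423509951 [ 0.61584265 -0.02913115  0.        ]
{'time_s': 0.1, 'joints': array([-1.39407618e+00,  2.45756472e-01,  1.55886515e+00, -1.71175191e-05,
        1.33871059e+00, -1.74117327e-01]), 'qd': array([-0.0018267 , -0.00257907, -0.00305741, -0.00140254,  0.0008184 ,
        0.00090639]), 'effort': array([-5.76516359e-04, -4.30669284e+01, -3.27129686e+01, -1.02631323e-04,
        2.85517221e-03,  9.03285766e-07]), 'tcp_pos': array([ 0.22329792, -0.60991672,  0.23029719]), 'tcp_rot': array([ 9.84652830e-01,  1.74522341e-01, -9.45950507e-06, -8.69769049e-04]), 'wrist_force': array([-0.05057667,  0.45434487,  0.64225882]), 'moment': array([ 0.01274329, -0.0120544 , -0.00909092]), 'opening': 0.08506857750566889}
```

View pics/top0.png

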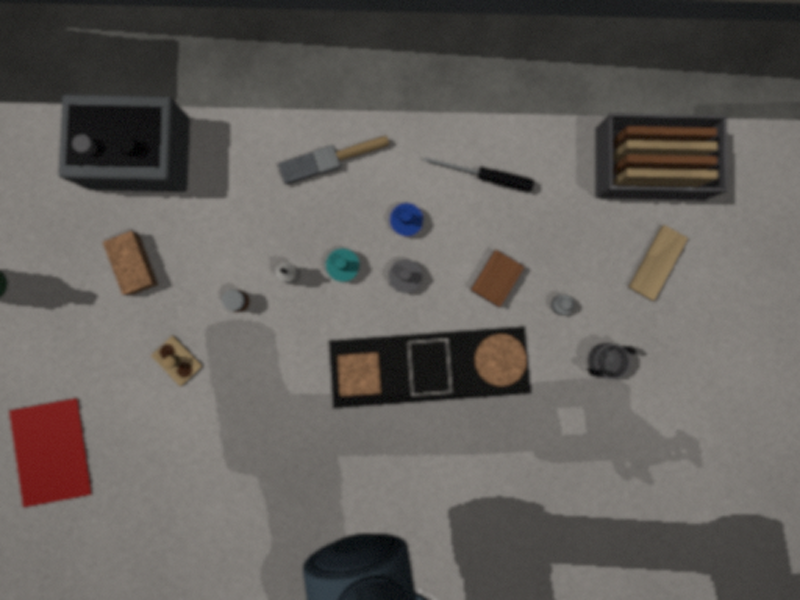

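View pics/side0.png

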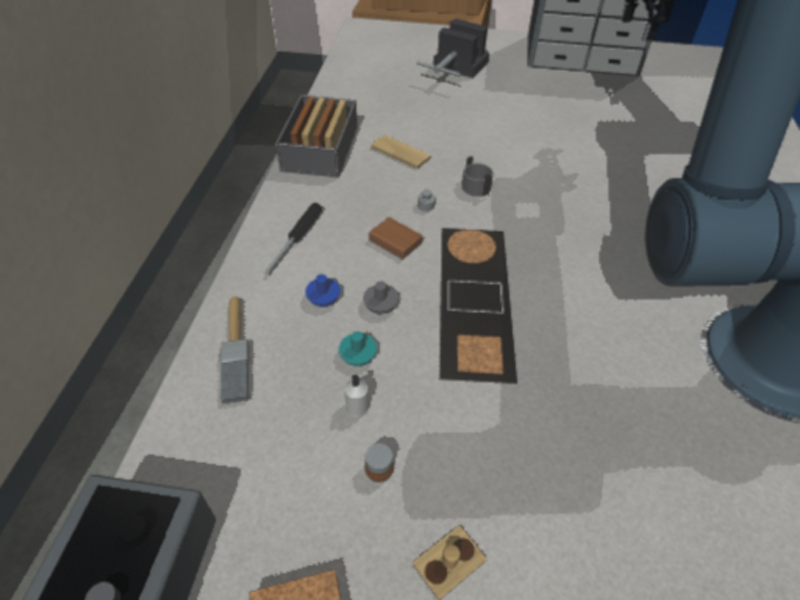

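The top view (enlarged ×1.56) shows:
- The tub is at (610,360).
- The weight is at (563,303), the bottle at (285,271), the wax jar at (235,298) and the template with its two discs at (177,360).
- **Blank:** the candidates are the brown block at (498,277), the cork-textured block at (130,262), the pale strip at (658,262) and the racked slabs. The plain brown one at (498,277) fits.
- **Lid:** the candidates are grey (408,276), blue (407,219) and teal (343,265). The grey one fits.

I'll confirm both choices in crops.

```bash
python3 - <<'E'
from h import *
c=cam('top');s=cam('side')
p=c['pixels']
a=cv2.resize(p[130:250,90:290],(800,480),interpolation=cv2.INTER_CUBIC)
b=cv2.resize(p[130:250,250:450],(800,480),interpolation=cv2.INTER_CUBIC)
cv2.imwrite('pics/ca.png',a);cv2.imwrite('pics/cb.png',b)
q=s['pixels']
cv2.imwrite('pics/cc.png',cv2.resize(q[90:270,190:340],(500,600),interpolation=cv2.INTER_CUBIC))
E
```

```text
(no output)
```

View pics/ca.png

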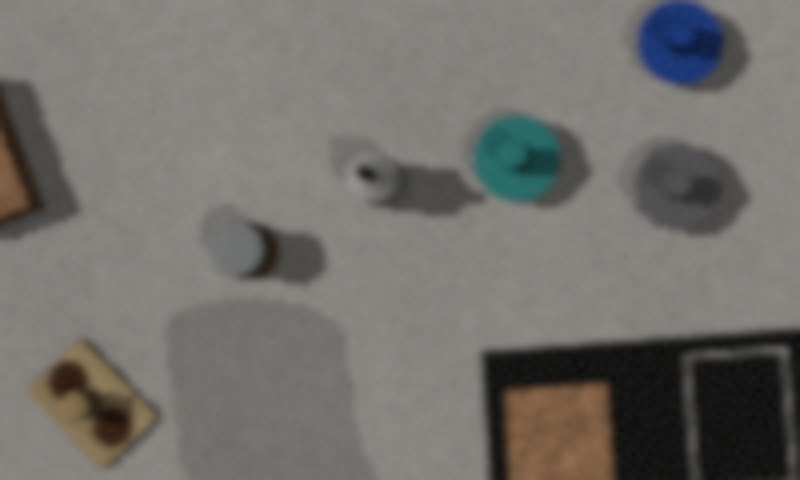

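View pics/cb.png

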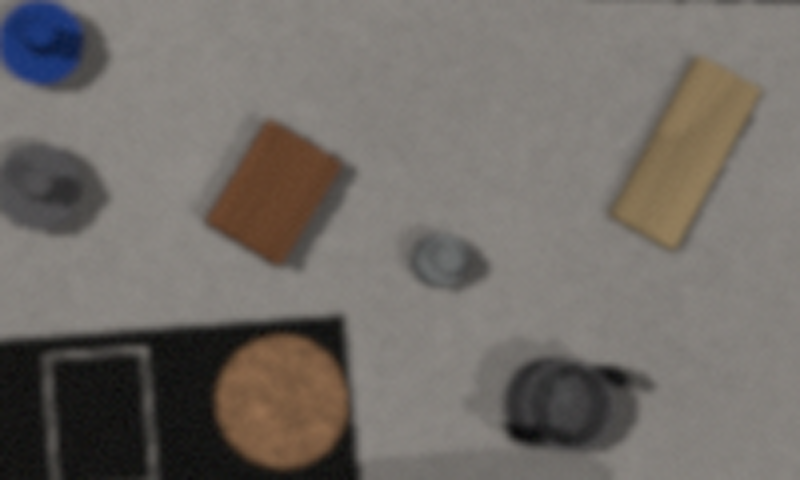

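View pics/cc.png

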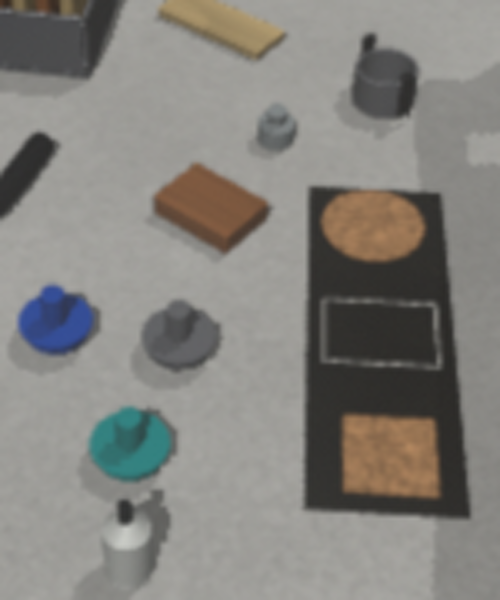

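The crops confirm both choices. The plain brown block is at (275,195) in crop b, and the grey lid with its knob is at (680,188) in crop a. The tub's clips are visible at (525,432) and (625,380) in crop b. Next I'll measure everything.

```bash
cat > m.py <<'E'
from h import *
def comp(mask,box):
    u0,v0,u1,v1=box; m=np.zeros_like(mask); m[v0:v1,u0:u1]=mask[v0:v1,u0:u1]
    cs,_=cv2.findContours(m,cv2.RETR_EXTERNAL,cv2.CHAIN_APPROX_NONE)
    return max(cs,key=cv2.contourArea)
def plane(c,cnt,z): return np.array([onz(c,*p,z)[:2] for p in cnt.reshape(-1,2)],np.float32)
def rect(P):
    (x,y),(w,h),a=cv2.minAreaRect(P*1000); 
    if w<h: w,h,a=h,w,a+90
    return np.round([x,y,w,h,(a+90)%180-90],1)
E
python3 - <<'E'
from m import *
for n in('top','side'):
    c=cam(n);p=c['pixels'];up=cv2.resize(p,None,fx=4,fy=4,interpolation=cv2.INTER_CUBIC)
    c['K']=np.array([[4*c['fx'],0,4*c['cx']+1.5],[0,4*c['fy'],4*c['cy']+1.5],[0,0,1]])
    g=cv2.GaussianBlur(up,(5,5),0).astype(int);B,G,R=g[...,0],g[...,1],g[...,2]
    sc=4/1.5625
    def bx(*b): return [int(k*sc) for k in b]
    dark=((g.max(2)<60)*255).astype(np.uint8)
    warm=((R-B>25)*255).astype(np.uint8)
    if n=='top':
        mat=bx(320,318,540,415);sq=bx(334,345,386,402);rd=bx(468,325,532,395);bl=bx(465,240,535,315);te=bx(145,325,210,395)
    else:
        mat=bx(430,222,525,390);sq=bx(450,330,510,376);rd=bx(440,225,505,266);bl=bx(360,215,430,262);te=bx(405,520,495,600)
    print(n)
    k=comp(dark|cv2.inRange(up,(0,0,0),(60,60,60)),mat);print('mat',rect(cv2.convexHull(plane(c,k,.002))))
    k=comp(warm,sq);print('sq',rect(plane(c,k,.005)))
    k=comp(warm,rd);P=plane(c,k,.005);print('rd',np.round(np.array(cv2.fitEllipse(P*1000)[0]),1),cv2.fitEllipse(P*1000)[1])
    k=comp(warm,bl);print('blank',rect(plane(c,k,.022)), rect(plane(c,k,.011)))
    k=comp(warm,te);print('templ',rect(plane(c,k,.006)))
    white=None
    m=up.copy();cv2.drawContours(m,[comp(warm,bl),comp(warm,te),comp(dark,mat),comp(warm,sq),comp(warm,rd)],-1,(0,255,0),2)
    cv2.imwrite(f'pics/m_{n}.png',cv2.resize(m,(800,600)))
E
```

```text
top
mat [488.  -55.4 347.9 117.6 -84.8]
sq [474.1  69.3  75.1  74.4 -85.2]
rd [ 503.4 -179.5] (92.65118408203125, 92.98968505859375)
blank [ 646.1 -170.    84.2   61.   -30.4] [ 647.2 -172.    85.2   61.7  -30.4]
templ [491.8 388.   76.9  53.   45.6]
side
mat [488.5 -57.2 346.3 116.9 -84.8]
sq [474.2  66.4  75.5  73.3 -84.9]
rd [ 503.7 -183. ] (92.2809829711914, 94.49939727783203)
blank [ 647.1 -165.2   93.9   75.5  -30.8] [ 648.9 -177.2   95.3   76.7  -30.8]
templ [492.7 387.6  77.9  53.5  45.9]
```

```bash
python3 - <<'E'
from h import *
s=cam('side')['pixels'];t=cam('top')['pixels']
def crop(p,u0,v0,w,h,sc,name):
    a=cv2.resize(p[v0:v0+h,u0:u0+w],None,fx=sc,fy=sc,interpolation=cv2.INTER_CUBIC)
    a=np.clip(a.astype(float)*1.5,0,255).astype(np.uint8)
    for i in range(0,w,5): cv2.putText(a,str(u0+i),(int(i*sc),8),0,.3,(0,255,255),1) if i%10==0 else None; cv2.line(a,(int(i*sc),10),(int(i*sc),14),(0,255,255),1)
    for i in range(0,h,5): cv2.putText(a,str(v0+i),(0,int(i*sc)),0,.3,(0,255,255),1) if i%10==0 else None; cv2.line(a,(20,int(i*sc)),(24,int(i*sc)),(0,255,255),1)
    return a
def stack(l):
    return np.hstack([cv2.resize(x,(390,290)) for x in l])
A=[crop(t,370,205,52,40,10,''),crop(t,240,160,52,40,10,''),crop(t,165,155,52,40,10,''),crop(t,95,215,52,40,10,'')]
cv2.imwrite('pics/gt.png',np.vstack([stack(A[:2]),stack(A[2:])]))
A=[crop(s,280,95,52,40,10,''),crop(s,220,170,52,40,10,''),crop(s,205,232,52,40,10,''),crop(s,262,335,52,40,10,'')]
cv2.imwrite('pics/gs.png',np.vstack([stack(A[:2]),stack(A[2:])]))
E
```

```text
(no output)
```

View pics/m_top.png

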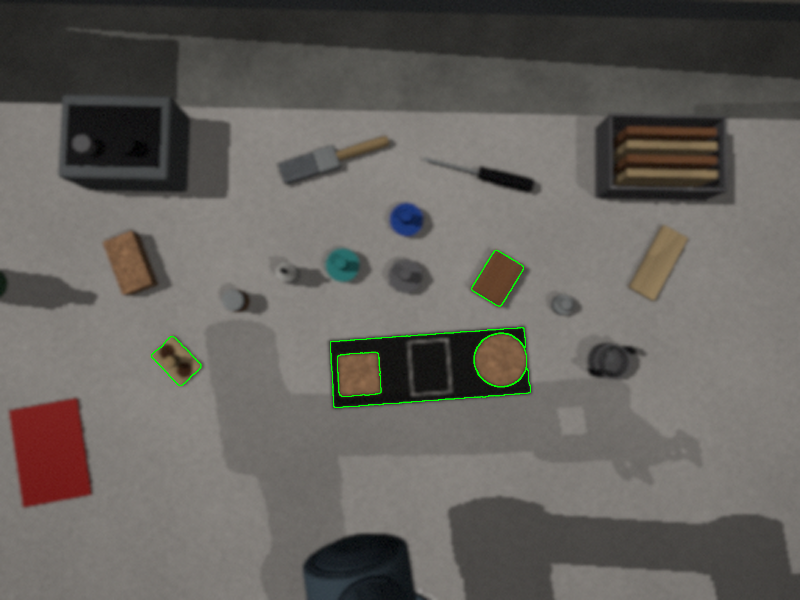

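View pics/gt.png

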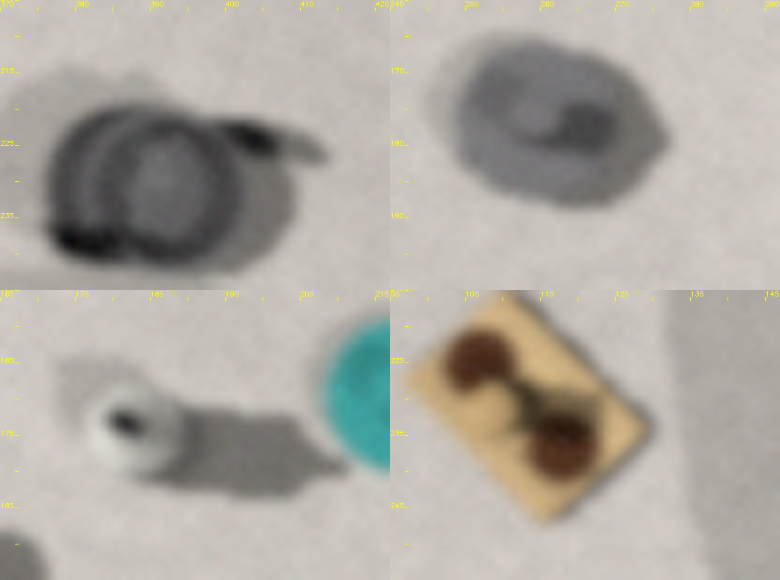

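View pics/gs.png

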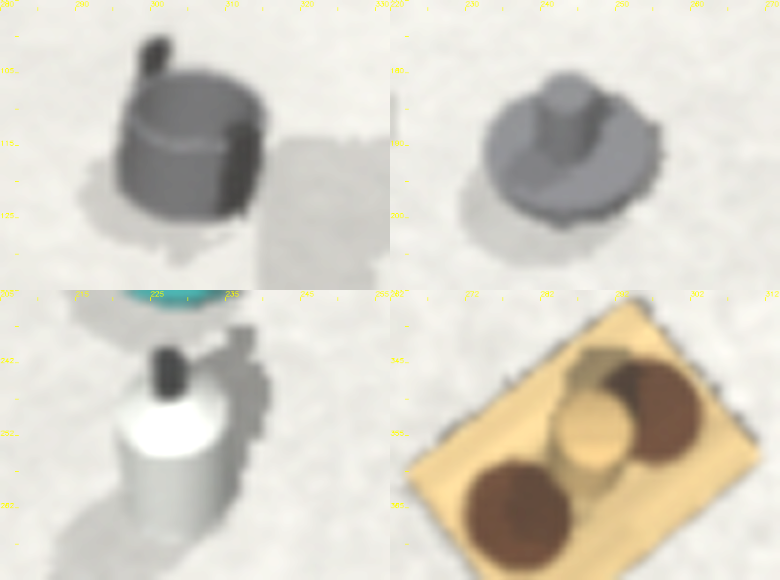

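```bash
python3 - <<'E'
from h import *
t=cam('top');s=cam('side')
f=lambda c,u,v,z:np.round(onz(c,u,v,z)*1000,1)[:2]
def tri(a,b):
    o1,d1=ray(t,*a);o2,d2=ray(s,*b);A=np.c_[d1,-d2];k=np.linalg.lstsq(A,o2-o1,rcond=None)[0]
    p,q=o1+k[0]*d1,o2+k[1]*d2;return np.round((p+q)*500,1),np.round((p-q)*1000,1)
print('tub side rim',f(s,305.8,110,.04),'clips',f(s,300.7,101.5,.052),f(s,312.4,113.5,.052))
print('tub top clips',f(t,380,238.1,.03),f(t,402.7,224,.05))
print('lid',f(s,244,182.1,.052),f(t,259.5,174.5,.052),tri((259.5,174.5),(244,182.1)))
print('bottle',f(s,227.7,240.5,.078),f(t,181.7,173.2,.078),tri((181.7,173.2),(227.7,240.5)))
print('templ',f(s,289.1,354,.034))
# tub masks: dark/gray profile
for n,c,b in(('top',t,(370,205,425,250)),('side',s,(285,95,325,130))):
    p=c['pixels'][b[1]:b[3],b[0]:b[2]].max(2)
# circle features: jar, weight
print('jar cap top', f(t,238/1.0*0+ (235/1.5625),298/1.5625,.042),f(s,380/1.5625,455/1.5625,.042))
print('weight', f(t,563/1.5625,303/1.5625,.03),f(s,427/1.5625,193/1.5625,.036))
# outline: bright pixels in mat
for n,c,b in(('top',t,(258,210,294,260)),('side',s,(284,175,325,204))):
    up=cv2.resize(c['pixels'],None,fx=4,fy=4,interpolation=cv2.INTER_CUBIC).max(2)
    m=(up>75).astype(np.uint8)*255; r=np.zeros_like(m); r[b[1]*4:b[3]*4,b[0]*4:b[2]*4]=m[b[1]*4:b[3]*4,b[0]*4:b[2]*4]
    ys,xs=np.nonzero(r); P=np.array([onz(c,(x-1.5)/4,(y-1.5)/4,.002)[:2]*1000 for x,y in zip(xs,ys)],np.float32)
    R=cv2.minAreaRect(P); print('outline',n,R,P.mean(0))
E
```

```text
tub side rim [ 505.5 -367.1] clips [ 524.9 -393.5] [ 484.5 -335.5]
tub top clips [ 485.6 -336.2] [ 524.9 -389.2]
lid [645.4 -12.2] [648.3  -9.8] (array([646.5,  -9.9,  54.5]), array([3.1, 0.2, 0.3]))
bottle [646.6 187.9] [645.2 189.3] (array([645.6, 189. ,  79.7]), array([-1.2, -0.1, -0.1]))
templ [491.9 388.3]
jar cap top [600.7 278.1] [596.7 281.6]
weight [ 603.2 -283.1] [ 600.7 -285.7]
outline top ((488.7662658691406, -57.581233978271484), (136.27337646484375, 98.85595703125), 1.0282566547393799) [491.72333  -57.152435]
outline side ((484.35009765625, -69.85017395019531), (109.5807113647461, 97.3913345336914), 5.4189348220825195) [489.31442  -58.132183]
```

```bash
python3 -m creep '.035 .031 -.01 -.162;.035 .031 -.01 -.162;.035 .031 -.01 -.162;.035 .031 -.01 -.162;.035 .031 -.01 -.162;.035 .031 -.01 -.162;.035 .031 -.01 -.162;.035 .031 -.01 -.162;0 0 0 0;0 0 0 0' 1
cat >> m.py <<'E'
def st():
    o=env.observe();q=o['tcp_rot'];psi=np.degrees(2*np.arctan2(q[1],q[0]))
    print('t',round(o['time_s'],2),'tcp',np.round(o['tcp_pos']*1000,1),'J',round((psi-90+90)%180-90,1),'tilt',np.round(q[2:],3),'F',np.round(o['wrist_force'],1),'op',round(o['opening']*1000,1))
def pics(tag,b=None,sc=4,cams=('top','side')):
    for n in cams:
        p=cam(n)['pixels']
        if b: u0,v0,u1,v1=b[n]; p=p[v0:v1,u0:u1]
        cv2.imwrite(f'pics/{tag}_{n}.png',cv2.resize(p,None,fx=sc,fy=sc,interpolation=cv2.INTER_CUBIC))
E
python3 - <<'E'
from m import *
st();pics('a1',{'top':(330,180,440,280),'side':(250,60,360,150)},5)
E
```

```text
time_s: 1.75
tcp_pos: [0.5033, -0.3628, 0.1515]
tcp_rot: [0.891, -0.455, 0.0, 0.0]
wrist_force: [0.1, 0.2, 0.4]
opening: 0.085
t 1.75 tcp [ 503.3 -362.8  151.5] J 35.9 tilt [0. 0.] F [0.1 0.2 0.4] op 85.0
```

View pics/a1_side.png

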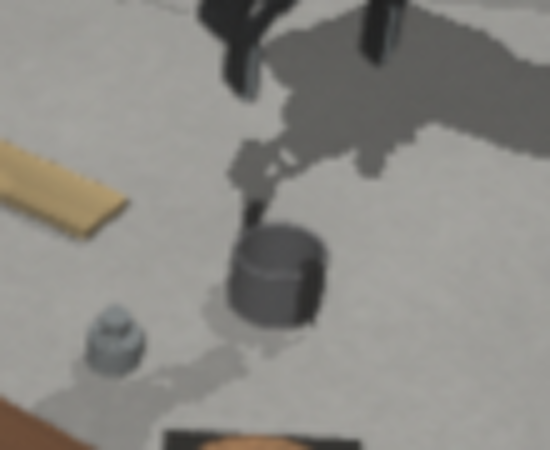

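View pics/a1_top.png

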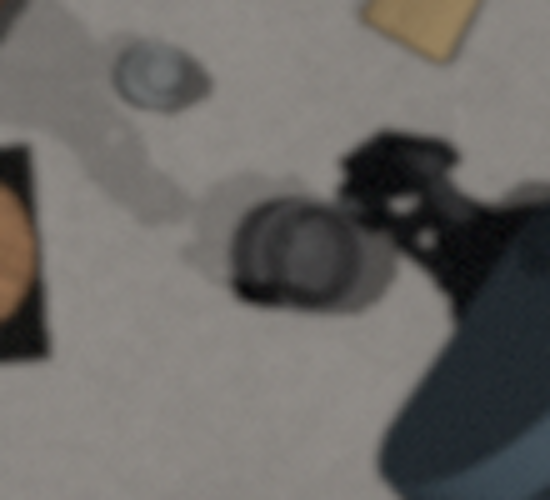

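```bash
python3 - <<'E'
from m import *
s=cam('side');t=cam('top')
for z in(.152,.165):print(z,onz(s,250+48.5,60+19.5,z)[:2],onz(s,250+75.5,60+12.5,z)[:2])
print([proj(s,(.505,-.3645,z)) for z in(0,.04)],[proj(t,(.505,-.3645,z)) for z in(0,.04)])
E
```

```text
0.152 [ 0.53959251 -0.35765754] [ 0.46097082 -0.41133324]
0.165 [ 0.5393727  -0.33613996] [ 0.46246926 -0.3886426 ]
[array([304.49085016, 120.5827551 ]), array([305.90527524, 110.50135479])] [array([386.32954648, 230.38356999]), array([391.92998272, 231.22145811])]
```

```bash
python3 -m creep '.0015 -.0015 -.04 0;0 0 -.04 0;0 0 -.03 0;0 0 -.03 0;0 0 0 0;0 0 0 0' 1; python3 - <<'E'
from m import *
pics('a2',{'top':(330,180,440,280),'side':(250,60,360,150)},5)
E
```

```text
time_s: 2.7
tcp_pos: [0.5053, -0.365, 0.0127]
tcp_rot: [0.89, -0.455, 0.001, 0.0]
wrist_force: [0.6, -0.0, 0.2]
opening: 0.085
```

View pics/a2_side.png

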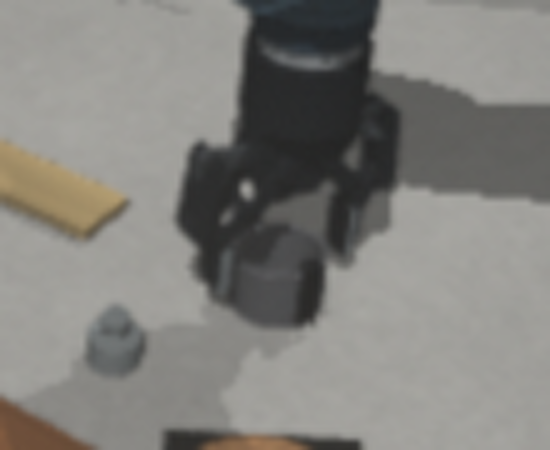

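The side crop shows the tub at (277,275) between the open fingers. I'll close on it now.

```bash
python3 -m creep '0 0 -.005 0;0 0 0 0' 1;python3 -m creep '0 0 0 0;0 0 0 0;0 0 0 0;0 0 0 0;0 0 0 0;0 0 0 0;0 0 0 0;0 0 0 0' -1; python3 -m creep '0 0 .02 0;0 0 .03 0;0 0 .03 0;0 0 0 0;0 0 0 0'; python3 - <<'E'
from m import *
st();pics('a3',{'top':(330,180,440,280),'side':(250,40,360,130)},5)
E
```

```text
time_s: 3.05
tcp_pos: [0.5048, -0.3638, 0.0064]
tcp_rot: [0.89, -0.455, -0.0, -0.0]
wrist_force: [-0.1, -0.2, -0.2]
opening: 0.0857
time_s: 4.05
tcp_pos: [0.5053, -0.3643, 0.0068]
tcp_rot: [0.89, -0.455, 0.001, 0.0]
wrist_force: [0.7, -0.2, 5.7]
opening: 0.0594
time_s: 4.68
tcp_pos: [0.5041, -0.3631, 0.085]
tcp_rot: [0.89, -0.455, -0.001, -0.0]
wrist_force: [-0.5, -0.1, -0.9]
opening: 0.0596
t 4.67 tcp [ 504.1 -363.1   85. ] J 35.8 tilt [-0.001 -0.   ] F [-0.5 -0.1 -0.9] op 59.6
```

View pics/a3_side.png

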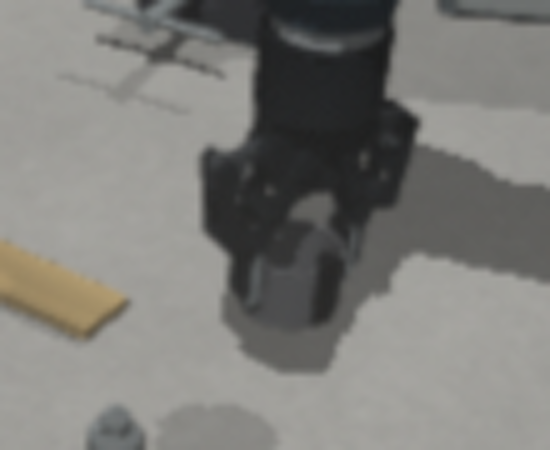

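```bash
python3 -m creep '0 .04 0 0;0 .05 0 0;0 .05 0 0;-.001 .042 0 0;0 0 -.03 0;0 0 -.025 0;0 0 0 0;0 0 0 0;0 0 0 0'; python3 - <<'E'
from m import *
st();pics('a4',{'top':(270,180,370,280),'side':(250,100,350,190)},6)
E
```

```text
time_s: 5.9
tcp_pos: [0.5046, -0.1825, 0.0324]
tcp_rot: [0.89, -0.455, 0.001, 0.0]
wrist_force: [0.3, -0.4, -0.9]
opening: 0.0598
t 5.9 tcp [ 504.6 -182.5   32.4] J 35.8 tilt [0.001 0.   ] F [ 0.3 -0.4 -0.9] op 59.8
```

View pics/a4_side.png

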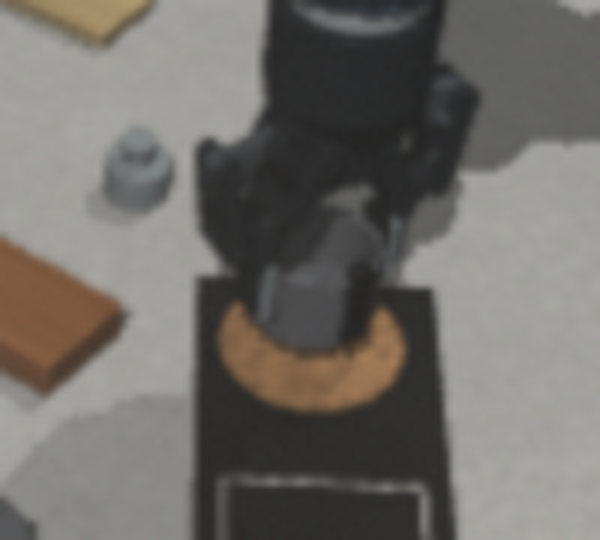

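View pics/a4_top.png

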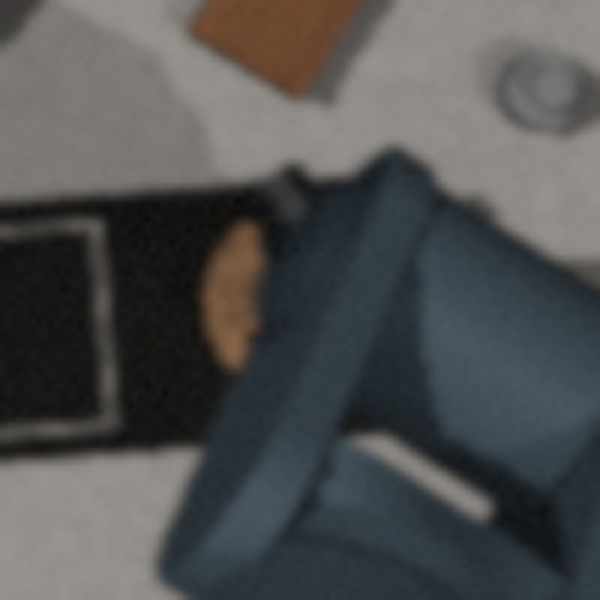

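The side crop shows the tub over the round pad at (312,350). I'll lower it.

```bash
python3 -m creep '0 0 -.01 0;0 0 -.008 0;0 0 -.0015 0;0 0 0 0;0 0 0 0'; python3 -m creep '0 0 -.001 0;0 0 0 0'
```

```text
time_s: 6.62
tcp_pos: [0.5037, -0.1818, 0.0118]
tcp_rot: [0.89, -0.455, -0.001, -0.0]
wrist_force: [-2.8, 1.1, 5.1]
opening: 0.0597
time_s: 6.88
tcp_pos: [0.5037, -0.1819, 0.0118]
tcp_rot: [0.89, -0.455, -0.001, 0.0]
wrist_force: [-6.8, 3.7, 14.8]
opening: 0.0598
```

```bash
python3 -m creep '0 0 .0015 0;0 0 0 0'; python3 -m creep '0 0 0 0;0 0 0 0;0 0 0 0;0 0 0 0;0 0 .03 0;0 0 .05 0;0 0 .05 0;0 .05 .03 0;0 .05 0 0;0 .05 0 0;0 .05 0 0;0 0 0 0' 1; python3 - <<'E'
from m import *
st();pics('a5',{'top':(270,180,370,280),'side':(250,100,350,190)},6)
E
```

```text
time_s: 7.12
tcp_pos: [0.5037, -0.1818, 0.0119]
tcp_rot: [0.89, -0.455, -0.0, -0.0]
wrist_force: [0.1, 0.1, 0.1]
opening: 0.0595
time_s: 8.62
tcp_pos: [0.5034, 0.0207, 0.1722]
tcp_rot: [0.891, -0.453, -0.0, -0.0]
wrist_force: [0.8, -0.2, -0.5]
opening: 0.085
t 8.62 tcp [503.4  20.7 172.2] J 36.1 tilt [-0. -0.] F [ 0.8 -0.2 -0.5] op 85.0
```

View pics/a5_side.png

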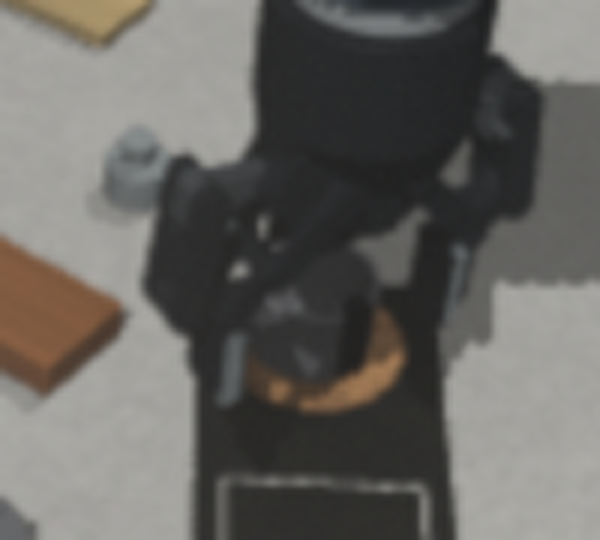

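View pics/a5_top.png

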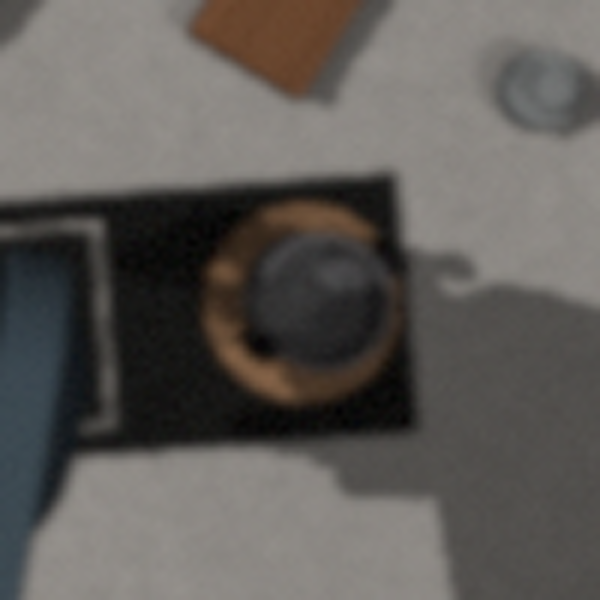

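```bash
python3 -m creep '.012 .014 0 .18;.012 .014 0 .18;.012 .014 0 .18;.012 .014 0 .18;.012 .014 0 .18;.012 .014 0 .18;.012 .014 0 .18;.012 .014 0 .18;.012 .014 0 .18;.012 .014 0 .18;.012 .014 0 .18;.012 .014 0 .18' 1; python3 -m creep '0 0 0 .175;0 0 0 .175;0 0 0 0;0 0 0 0';python3 - <<'E'
from m import *
st();pics('a6',{'top':(270,180,370,280),'side':(250,100,350,190)},6);pics('a6f',None,1.5)
E
```

```text
time_s: 10.22
tcp_pos: [0.6489, 0.1846, 0.172]
tcp_rot: [0.82, 0.572, -0.0, 0.0]
wrist_force: [-0.6, 0.2, -0.2]
opening: 0.0851
time_s: 10.72
tcp_pos: [0.6482, 0.1851, 0.1722]
tcp_rot: [0.711, 0.704, -0.0, -0.0]
wrist_force: [-0.4, 1.0, 0.2]
opening: 0.085
t 10.72 tcp [648.2 185.1 172.2] J -0.6 tilt [-0. -0.] F [-0.4  1.   0.2] op 85.0
```

View pics/a6_side.png

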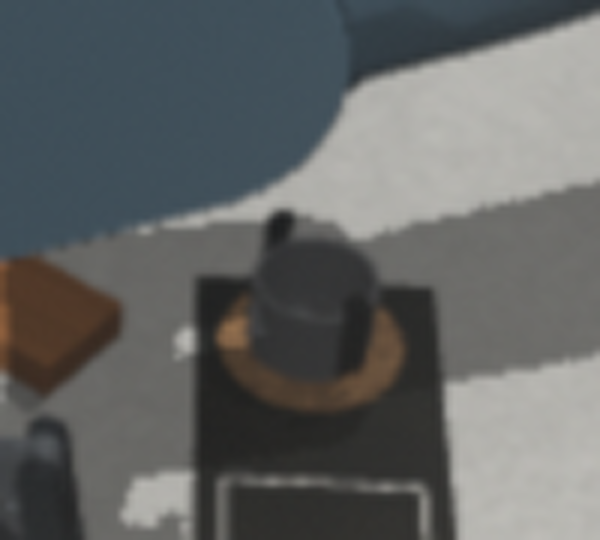

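View pics/a6_top.png

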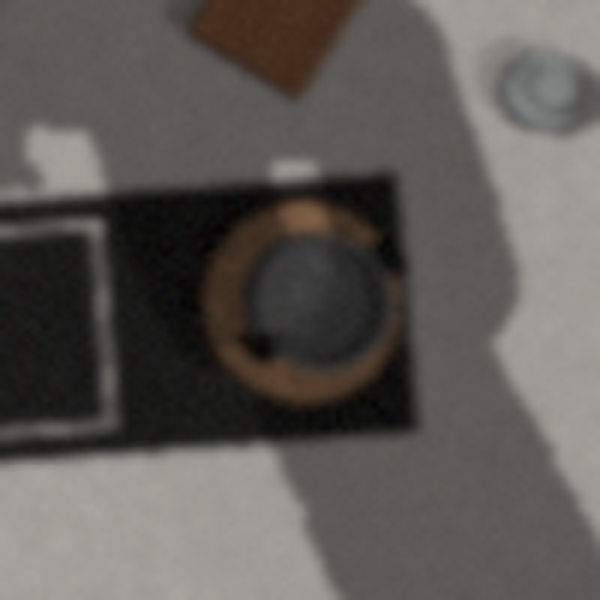

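View pics/a6f_side.png

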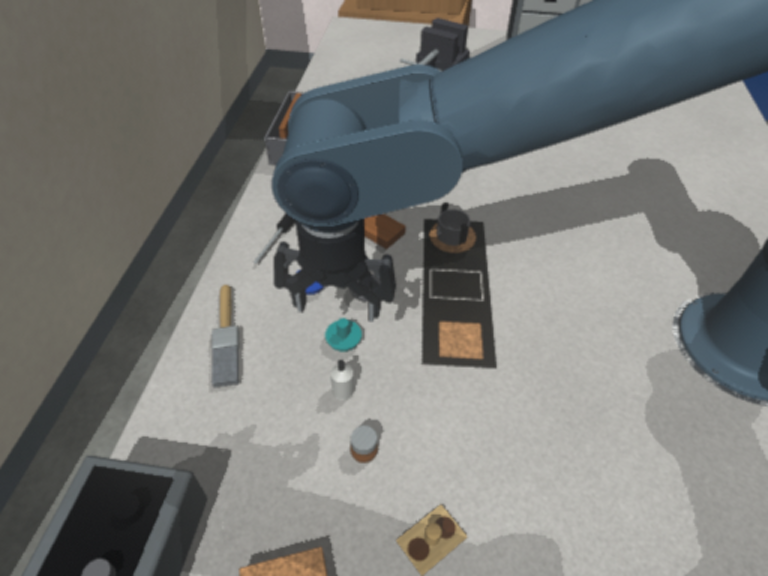

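```bash
python3 - <<'E'
from m import *
s=cam('side');t=cam('top')
g=lambda x,o:(x+.5)/6-.5+o
print(onz(t,g(318.5,270),g(298.5,180),.045),onz(s,g(315.5,250),g(278,100),.045))
for c,o in((s,(250,100)),(t,(270,180))):
  for p in((.5035,-.181,.045),):
    print((proj(c,p)+.5-np.array(o))*6-.5)
# side extents of pad at base row
E
```

```text
[ 0.50704904 -0.1790712   0.045     ] [ 0.50594427 -0.18573334  0.045     ]
[319.98115629 285.07564195]
[322.81718723 306.68747691]
```

```bash
python3 - <<'E'
from m import *
s=cam('side');t=cam('top')
def crop(c,u0,v0,w,h,sc,k=2.2):
    a=cv2.resize(c['pixels'][v0:v0+h,u0:u0+w],None,fx=sc,fy=sc,interpolation=cv2.INTER_CUBIC)
    return np.clip(a.astype(float)*k,0,255).astype(np.uint8)
a=crop(t,300,208,40,40,14);b=crop(s,282,130,40,40,14)
# rays of the reference circles: round pad edge at z=.005 and ideal tub rim r=31 z=.045, only as axis crosses
cv2.imwrite('pics/tub2.png',cv2.resize(np.hstack([a,b]),(800,400)))
E
```

```text
(no output)
```

View pics/tub2.png

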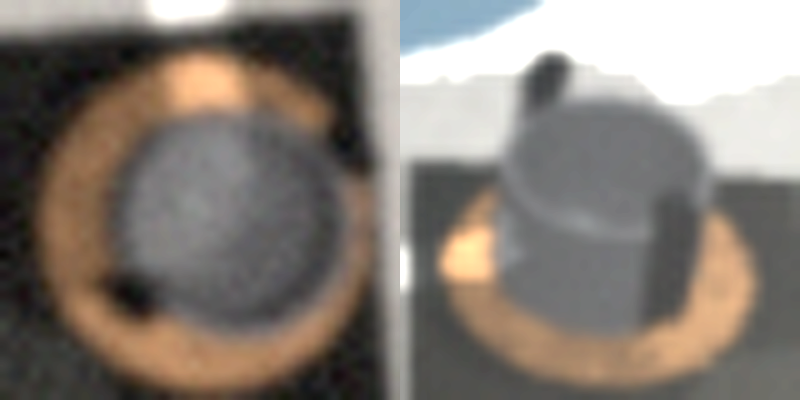

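```bash
python3 - <<'E'
from m import *
s=cam('side');t=cam('top')
f=lambda c,u,v,z:np.round(onz(c,u,v,z)*1000,1)[:2]
print('tub top rim',f(t,322.75,229.15,.045),'base',f(t,321.6,229.2,.005),'side rim',f(s,302.05,146.15,.045))
print('pad top',f(t,320,229.55,.005))
# side base edge nearest cam & pad edge nearest cam along same line
for u in(300.5,302):print(f(s,u,130+33.4-.5,.005),f(s,u,130+38.6-.5,.005))
E
```

```text
tub top rim [ 507.5 -179.3] base [ 505.4 -183.8] side rim [ 506.2 -184.7]
pad top [ 504.4 -179.4]
[ 504.6 -157. ] [ 503.1 -135.6]
[ 500.3 -157.7] [ 498.9 -136.3]
```

```bash
python3 - <<'E'
from m import *
s=cam('side');t=cam('top')
def ext(c,cx,cy,r,z,o):
    a=np.linspace(0,2*np.pi,180);P=np.array([proj(c,(cx+r*np.cos(k),cy+r*np.sin(k),z)) for k in a])
    P=((P+.5-np.array(o))*10-.5); return np.round([P[:,0].min(),P[:,0].max(),P[:,1].min(),P[:,1].max()])
for n,c,o,y in(('top',t,(300,208),-.1795),('side',s,(282,130),-.183)):
    print(n,'pad',ext(c,.5035,y,.045,.005,o),'rim',ext(c,.5035,y,.031,.045,o),'base',ext(c,.5035,y,.031,.005,o))
E
```

```text
top pad [ 41. 368.  59. 388.] rim [115. 350. 113. 350.] base [ 92. 317. 110. 337.]
side pad [ 46. 352. 171. 381.] rim [106. 323. 100. 244.] base [ 94. 305. 203. 347.]
```

```bash
python3 -m creep '-.002 .0035 -.04 0;0 0 -.02 0;0 0 0 0;0 0 0 0' 1; python3 - <<'E'
from m import *
st();pics('b1',{'top':(140,130,240,220),'side':(180,190,290,290)},5)
E
```

```text
time_s: 11.82
tcp_pos: [0.6468, 0.1896, 0.1135]
tcp_rot: [0.709, 0.705, 0.001, 0.001]
wrist_force: [-0.3, 0.3, 1.3]
opening: 0.0856
t 11.82 tcp [646.8 189.6 113.5] J -0.3 tilt [0.001 0.001] F [-0.3  0.3  1.3] op 85.6
```

View pics/b1_side.png

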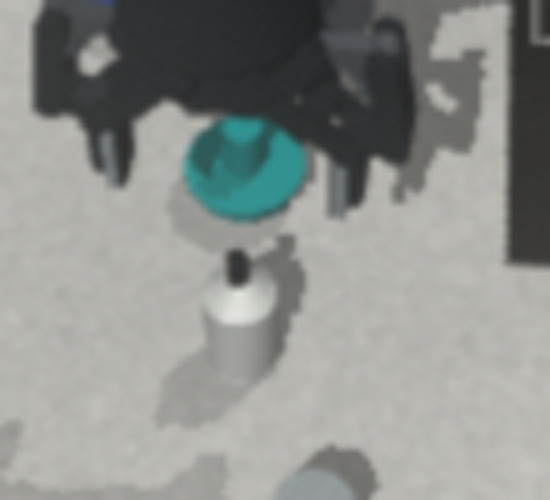

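The side crop shows the bottle at (240,320), with the fingers coming down on either side of its x. I'll descend.

```bash
python3 -m creep '0 -.0008 -.03 0;0 0 -.03 0;0 0 -.033 0;0 0 0 0;0 0 0 0' 1; python3 - <<'E'
from m import *
st();pics('b2',{'top':(140,130,240,220),'side':(180,190,290,290)},5)
E
```

```text
time_s: 12.55
tcp_pos: [0.6473, 0.1889, 0.0213]
tcp_rot: [0.709, 0.705, 0.001, 0.001]
wrist_force: [0.5, 0.3, -0.3]
opening: 0.0856
t 12.55 tcp [647.3 188.9  21.3] J -0.3 tilt [0.001 0.001] F [ 0.5  0.3 -0.3] op 85.6
```

View pics/b2_side.png

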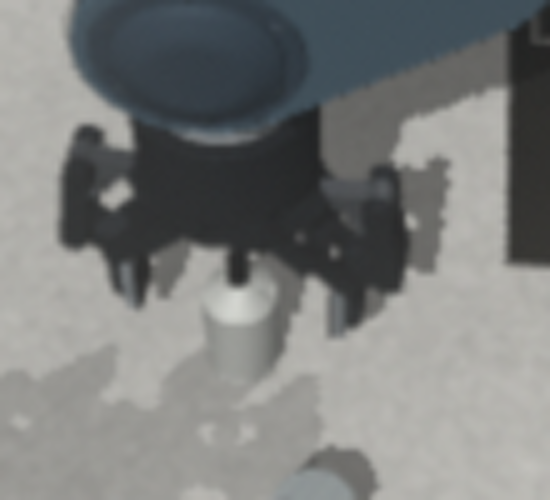

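```bash
python3 - <<'E'
from m import *
s=cam('side')
g=lambda p:np.round((proj(s,p)+.5-np.array([180,190]))*5-.5)
print('base c',g((.646,.1887,0)),'front base',g((.646,.2057,0)),'cyl top',g((.646,.1887,.052)),'tip',g((.646,.1887,.078)))
for z in(.021,.034):print(z,'tips',[g((.6473+d,.1889+e,z)) for d in(-.0425,.0425) for e in(-.011,.011)])
E
```

```text
base c [248. 351.] front base [241. 383.] cyl top [244. 289.] tip [241. 256.]
0.021 tips [array([340., 319.]), array([332., 360.]), array([158., 294.]), array([147., 335.])]
0.034 tips [array([340., 303.]), array([332., 345.]), array([156., 278.]), array([145., 319.])]
```

```bash
python3 -m creep '0 0 0 0;0 0 0 0;0 0 0 0;0 0 0 0;0 0 0 0;0 0 0 0;0 0 0 0;0 0 0 0;0 0 0 0;0 0 0 0' -1; python3 -m creep '0 0 .02 0;0 0 .03 0;0 0 .03 0;0 0 .02 0;0 0 0 0;0 0 0 0'; python3 - <<'E'
from m import *
st();pics('b3',{'top':(140,110,240,200),'side':(180,170,290,270)},5)
E
```

```text
time_s: 13.95
tcp_pos: [0.6462, 0.1888, 0.0197]
tcp_rot: [0.709, 0.705, 0.0, 0.0]
wrist_force: [0.8, -0.0, 4.9]
opening: 0.0329
time_s: 14.7
tcp_pos: [0.6449, 0.1886, 0.1179]
tcp_rot: [0.709, 0.705, -0.001, -0.001]
wrist_force: [0.3, -0.2, -1.8]
opening: 0.0322
t 14.7 tcp [644.9 188.6 117.9] J -0.3 tilt [-0.001 -0.001] F [ 0.3 -0.2 -1.8] op 32.2
```

View pics/b3_side.png

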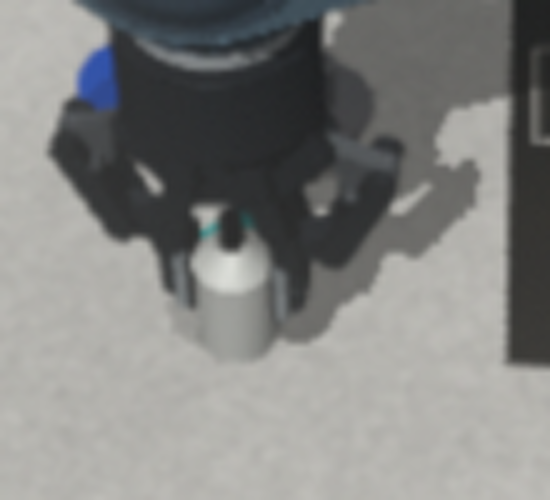

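```bash
python3 - <<'E'
from m import *
s=cam('side')
g=lambda x,y:((x+.5)/5-.5+180,(y+.5)/5-.5+170)
p=onz(s,*g(236,361),.0982);print(p, p[1]-.017)
print(onz(s,*g(232,215),.1762))
E
```

```text
[0.64424904 0.20469328 0.0982    ] 0.18769327608824943
[0.64567994 0.18863655 0.1762    ]
```

```bash
python3 -m creep '-.03 -.021 0 0;-.036 -.025 0 0;-.036 -.025 0 0;-.036 -.025 0 0;-.033 -.025 0 0;0 0 0 0;0 0 -.04 0;0 0 -.03 0;0 0 0 0;0 0 0 0;0 0 0 0'; python3 - <<'E'
from m import *
st();pics('b4',{'top':(190,190,290,280),'side':(260,180,360,270)},6)
E
```

```text
time_s: 16.23
tcp_pos: [0.4763, 0.0678, 0.0508]
tcp_rot: [0.709, 0.705, 0.001, 0.001]
wrist_force: [-0.1, -0.2, -0.6]
opening: 0.0327
t 16.23 tcp [476.3  67.8  50.8] J -0.3 tilt [0.001 0.001] F [-0.1 -0.2 -0.6] op 32.7
```

View pics/b4_side.png

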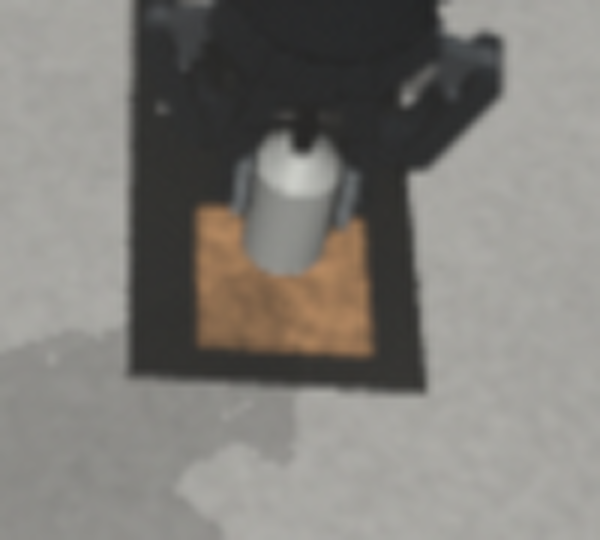

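```bash
python3 -m creep '-.0015 0 -.01 0;0 0 -.01 0;0 0 -.004 0;0 0 0 0;0 0 0 0;0 0 0 0'; python3 - <<'E'
from m import *
st();pics('b5',{'top':(190,190,290,280),'side':(260,180,360,270)},6)
E
```

```text
time_s: 17.08
tcp_pos: [0.4733, 0.0678, 0.0252]
tcp_rot: [0.709, 0.705, -0.0, -0.0]
wrist_force: [0.0, 0.2, -0.2]
opening: 0.0323
t 17.07 tcp [473.3  67.8  25.2] J -0.3 tilt [-0. -0.] F [ 0.   0.2 -0.2] op 32.3
```

View pics/b5_side.png

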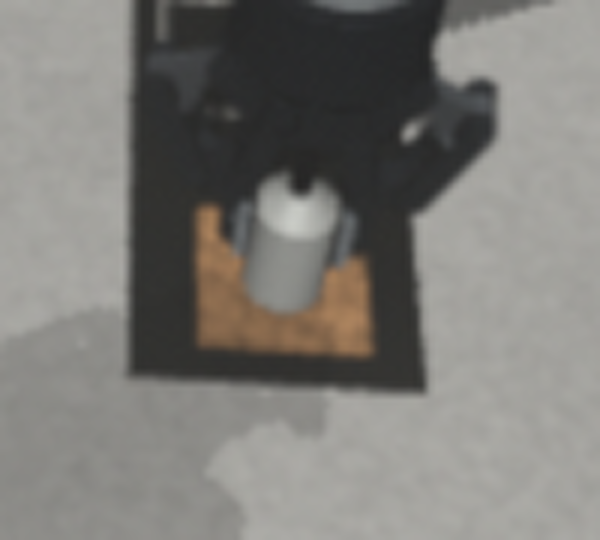

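```bash
python3 - <<'E'
from m import *
s=cam('side')
g=lambda x,y:((x+.5)/6-.5+260,(y+.5)/6-.5+180)
for q in((285,313),(285,353),(196,300),(371,300),(197,206),(196,350),(373,355)): print(q,np.round(onz(s,*g(*q),.005)*1000,1))
E
```

```text
(285, 313) [472.   84.1   5. ]
(285, 353) [470.9 103.8   5. ]
(196, 300) [508.7  83.4   5. ]
(371, 300) [437.3  71.9   5. ]
(197, 206) [512.3  34.3   5. ]
(196, 350) [506.6 108.1   5. ]
(373, 355) [435.7  99.2   5. ]
```

```bash
python3 -m creep '.0005 .001 -.0005 0;0 0 -.001 0;0 0 0 0;0 0 0 0';python3 -m creep '0 0 0 0;0 0 0 0;0 0 0 0;0 0 0 0;0 0 0 0;0 0 .04 0;0 0 .05 0;0 0 .05 0;0 0 .02 0;0 0 0 0' 0.3; python3 - <<'E'
from m import *
st();pics('b6',{'top':(190,190,290,280),'side':(260,180,360,270)},6)
E
```

```text
time_s: 17.73
tcp_pos: [0.4741, 0.0689, 0.0246]
tcp_rot: [0.709, 0.705, -0.0, -0.0]
wrist_force: [-3.6, 1.7, 7.2]
opening: 0.0328
time_s: 18.98
tcp_pos: [0.4751, 0.0687, 0.1856]
tcp_rot: [0.709, 0.705, 0.001, 0.002]
wrist_force: [-0.3, -0.2, -0.5]
opening: 0.0555
t 18.98 tcp [475.1  68.7 185.6] J -0.3 tilt [0.001 0.002] F [-0.3 -0.2 -0.5] op 55.5
```

View pics/b6_side.png

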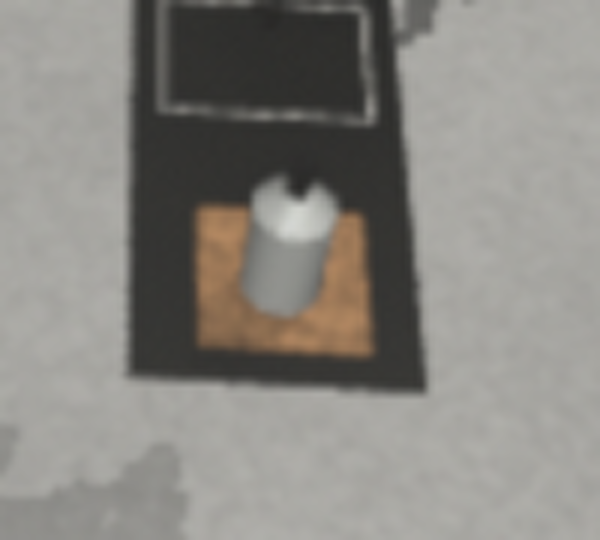

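The side crop shows the bottle upright on the square pad, with its foot at (285,316). Next I'll re-measure the tub.

```bash
python3 - <<'E'
from m import *
s=cam('side');t=cam('top')
def crop(c,u0,v0,w,h,sc,k=2.0):
    a=cv2.resize(c['pixels'][v0:v0+h,u0:u0+w],None,fx=sc,fy=sc,interpolation=cv2.INTER_CUBIC)
    return np.clip(a.astype(float)*k,0,255).astype(np.uint8)
cv2.imwrite('pics/tub3.png',np.hstack([crop(t,300,208,40,40,10),crop(s,282,130,40,40,10)]))
E
```

```text
(no output)
```

View pics/tub3.png

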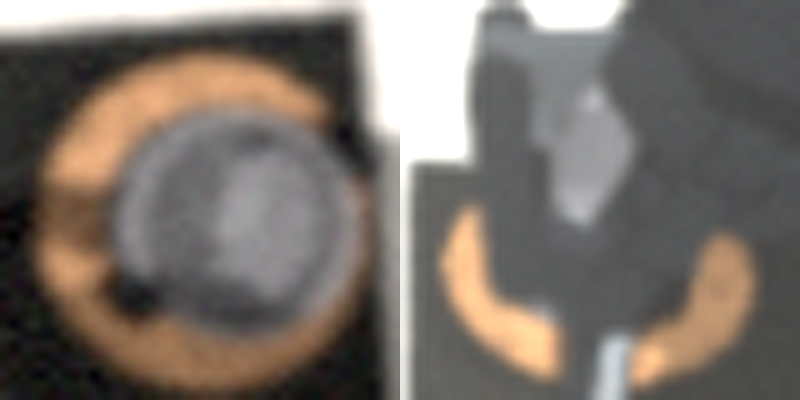

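```bash
python3 -m creep '.006 -.05 0 .127;.006 -.05 0 .127;.006 -.05 0 .127;.006 -.05 0 .127;.006 -.051 0 .127;0 0 0 0;0 0 -.03 0;0 0 -.03 0;0 0 0 0;0 0 0 0' 1; python3 - <<'E'
from m import *
st()
E
```

```text
time_s: 20.42
tcp_pos: [0.5042, -0.1818, 0.1243]
tcp_rot: [0.453, 0.891, 0.0, 0.0]
wrist_force: [0.2, 0.2, 0.7]
opening: 0.0856
t 20.43 tcp [ 504.2 -181.8  124.3] J 36.1 tilt [0. 0.] F [0.2 0.2 0.7] op 85.6
```

```bash
python3 -m creep '.002 -.0032 -.04 0;0 0 -.04 0;0 0 -.03 0;0 0 0 0;0 0 0 0' 1; python3 -m creep '0 0 0 0;0 0 0 0;0 0 0 0;0 0 0 0;0 0 0 0;0 0 0 0;0 0 0 0;0 0 0 0' -1; python3 -m creep '0 0 .008 0;0 0 0 0;-.002 .0034 0 0;0 0 0 0;0 0 -.006 0;0 0 -.003 0;0 0 0 0;0 0 0 0'
```

```text
time_s: 21.05
tcp_pos: [0.5074, -0.1862, 0.0159]
tcp_rot: [0.454, 0.891, -0.0, 0.002]
wrist_force: [0.4, 0.7, 0.2]
opening: 0.0851
time_s: 22.05
tcp_pos: [0.5073, -0.1863, 0.016]
tcp_rot: [0.454, 0.891, -0.0, 0.002]
wrist_force: [-0.8, 1.6, 6.4]
opening: 0.0594
time_s: 23.05
tcp_pos: [0.5041, -0.182, 0.0159]
tcp_rot: [0.453, 0.891, -0.0, -0.001]
wrist_force: [-14.9, 7.3, 30.1]
opening: 0.059
```

```bash
python3 -m creep '0 0 .001 0;0 0 .0005 0;0 0 0 0'; python3 -m creep '0 0 0 0;0 0 0 0;0 0 0 0;0 0 0 0;0 0 .03 0;0 0 .05 0;0 0 .05 0;.04 .01 .02 0;.04 0 0 0;.04 0 0 0;0 0 0 0' 1; python3 - <<'E'
from m import *
st()
s=cam('side');t=cam('top')
def crop(c,u0,v0,w,h,sc,k=2.0):
    a=cv2.resize(c['pixels'][v0:v0+h,u0:u0+w],None,fx=sc,fy=sc,interpolation=cv2.INTER_CUBIC)
    return np.clip(a.astype(float)*k,0,255).astype(np.uint8)
cv2.imwrite('pics/tub4.png',np.hstack([crop(t,300,208,40,40,10),crop(s,282,130,40,40,10)]))
E
```

```text
time_s: 23.42
tcp_pos: [0.5041, -0.1821, 0.0159]
tcp_rot: [0.454, 0.891, -0.0, -0.001]
wrist_force: [-8.4, 2.9, 16.7]
opening: 0.0593
time_s: 24.8
tcp_pos: [0.6254, -0.1719, 0.1638]
tcp_rot: [0.453, 0.891, 0.0, 0.0]
wrist_force: [-1.9, -0.3, 0.5]
opening: 0.0852
t 24.8 tcp [ 625.4 -171.9  163.8] J 36.1 tilt [0. 0.] F [-1.9 -0.3  0.5] op 85.2
```

View pics/tub4.png

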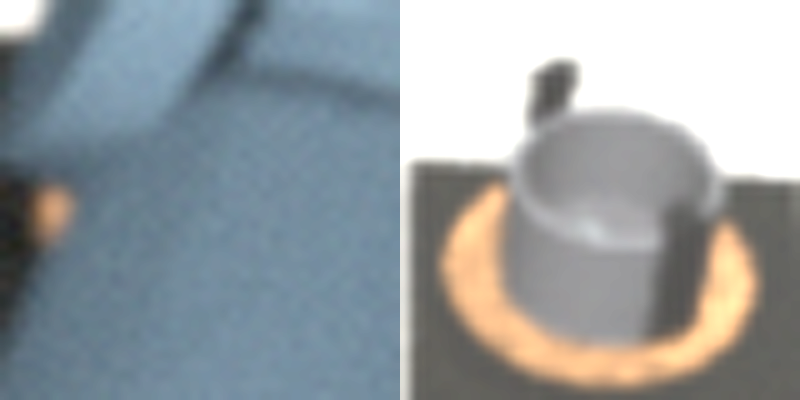

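The side crop now shows the tub concentric on the round pad: rim 510–720, foot at 343. Next is the blank.

```bash
python3 -m creep '.007 0 0 .137;.007 .0005 0 .137;.007 .0005 0 .137;0 0 -.04 0;0 0 -.03 0;0 0 -.02 0;0 0 0 0;0 0 0 0' 1; python3 - <<'E'
from m import *
st();pics('c1',{'top':(270,120,370,220),'side':(200,100,310,190)},5)
s=cam('side')
o=np.array([200,100]);g=lambda p:np.round((proj(s,p)+.5-o)*5-.5)
a=np.radians(-30.4);c=np.array([.6463,-.1705]);X=np.array([np.cos(a),np.sin(a)]);Y=np.array([-X[1],X[0]])
print([tuple(g([*(c+i*.042*X+j*.030*Y),.022])) for i,j in((1,1),(1,-1),(-1,-1),(-1,1))])
E
```

```text
time_s: 25.9
tcp_pos: [0.6456, -0.1715, 0.0758]
tcp_rot: [0.262, 0.965, -0.0, 0.001]
wrist_force: [0.6, 0.2, 0.4]
opening: 0.0857
t 25.9 tcp [ 645.6 -171.5   75.8] J 59.6 tilt [-0.     0.001] F [0.6 0.2 0.4] op 85.7
[(np.float64(179.0), np.float64(247.0)), (np.float64(244.0), np.float64(196.0)), (np.float64(355.0), np.float64(257.0)), (np.float64(291.0), np.float64(311.0))]
```

View pics/c1_side.png

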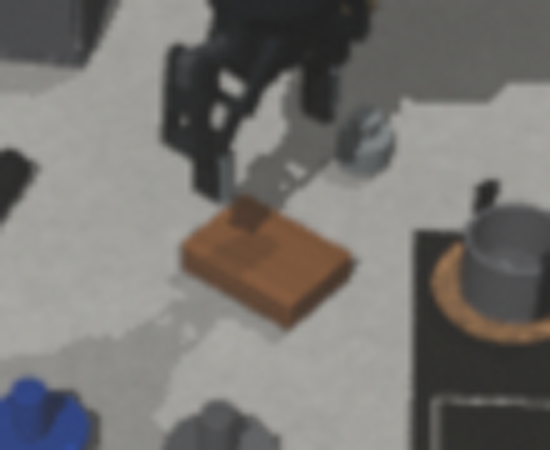

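The blank's top corners, at (181,247), (243,197), (354,261) and (289,307), match the measured pose. I'll descend and grip.

```bash
python3 -m creep '.0005 .0005 -.03 0;0 0 -.03 0;0 0 -.011 0;0 0 0 0;0 0 0 0' 1; python3 -m creep '0 0 0 0;0 0 0 0;0 0 0 0;0 0 0 0;0 0 0 0;0 0 0 0;0 0 0 0;0 0 0 0' -1; python3 -m creep '0 0 .03 0;0 0 .03 0;0 0 0 0;0 0 0 0';  python3 - <<'E'
from m import *
st();pics('c2',{'top':(270,120,370,220),'side':(200,80,310,170)},5)
E
```

```text
time_s: 26.68
tcp_pos: [0.6465, -0.171, 0.005]
tcp_rot: [0.262, 0.965, -0.0, 0.001]
wrist_force: [0.4, -0.6, -0.5]
opening: 0.0852
time_s: 27.68
tcp_pos: [0.6465, -0.171, 0.0049]
tcp_rot: [0.262, 0.965, -0.0, 0.001]
wrist_force: [0.6, 0.3, 5.9]
opening: 0.0584
time_s: 28.18
tcp_pos: [0.6444, -0.1701, 0.0618]
tcp_rot: [0.262, 0.965, 0.0, -0.001]
wrist_force: [-0.1, 0.3, -0.9]
opening: 0.0585
t 28.18 tcp [ 644.4 -170.1   61.8] J 59.6 tilt [ 0.    -0.001] F [-0.1  0.3 -0.9] op 58.5
```

View pics/c2_side.png

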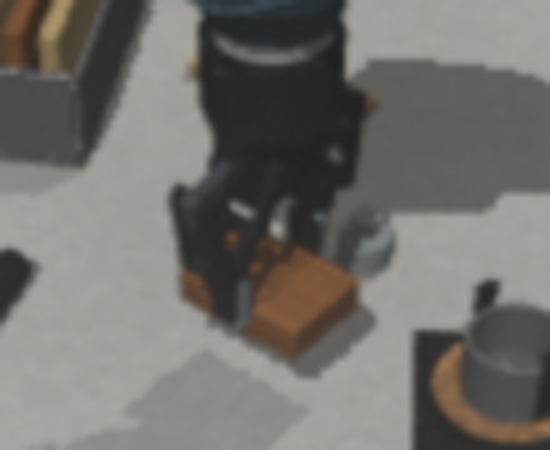

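```bash
python3 -m creep '0 0 .05 0;-.0313 .0228 .01 .124;-.0313 .0228 0 .124;-.0313 .0228 0 .124;-.0313 .0228 0 .124;-.0313 .0228 0 .125;0 0 0 0;0 0 -.04 0;0 0 -.03 0;0 0 0 0;0 0 0 0'; python3 - <<'E'
from m import *
st();pics('c3',{'top':(220,180,320,280),'side':(250,130,350,220)},6)
E
```

```text
time_s: 29.65
tcp_pos: [0.4899, -0.0571, 0.0541]
tcp_rot: [-0.045, 0.999, -0.0, 0.001]
wrist_force: [-0.4, 0.0, -0.3]
opening: 0.0582
t 29.65 tcp [489.9 -57.1  54.1] J -84.9 tilt [-0.     0.001] F [-0.4  0.  -0.3] op 58.2
```

View pics/c3_side.png

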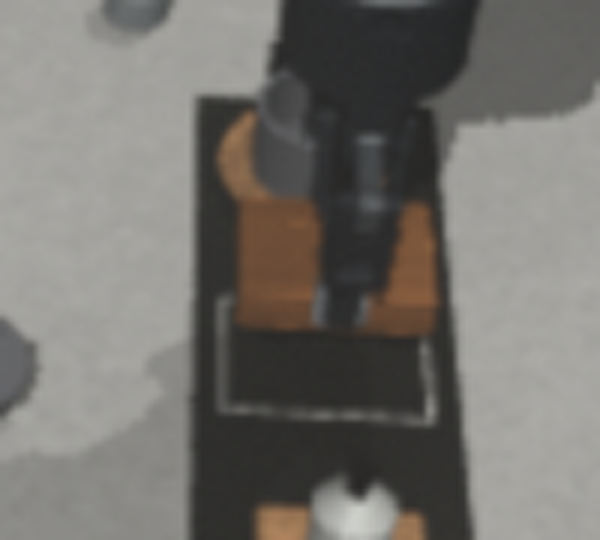

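View pics/c3_top.png

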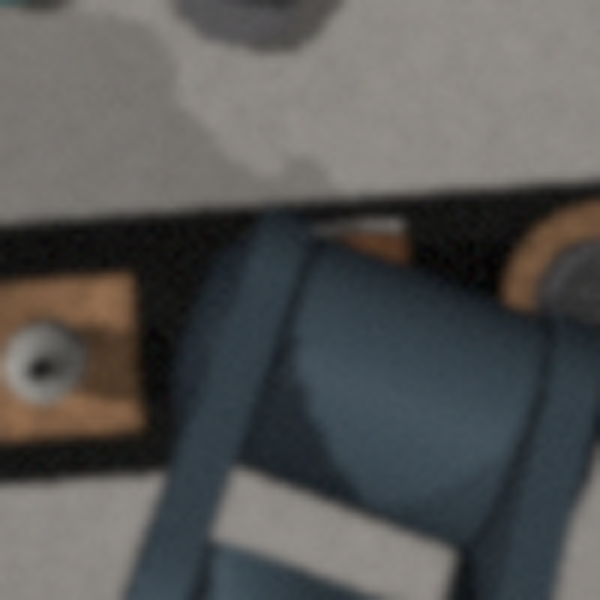

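```bash
python3 - <<'E'
from m import *
s=cam('side')
g=lambda x,y:((x+.5)/6-.5+250,(y+.5)/6-.5+130)
a=onz(s,*g(238,329),.049);b=onz(s,*g(435,336),.049);print(a,b,np.linalg.norm(a-b),np.degrees(np.arctan2(*(a-b)[[1,0]])))
m=(a+b)/2;th=np.radians(5.2);print('centre',m[:2]+.03*np.array([np.sin(th),-np.cos(th)]))
for q in((218,300),(218,410),(432,419),(425,335)):print(np.round(onz(s,*g(*q),.002)*1000,1))
E
```

```text
[ 0.52936205 -0.02577501  0.049     ] [ 0.44528195 -0.03542362  0.049     ] 0.08463190468229649 6.5463444371867485
centre [ 0.49004097 -0.06047585]
[540.2 -86.5   2. ]
[533.8 -19.4   2. ]
[439.5 -29.5   2. ]
[444.2 -79.9   2. ]
```

```bash
python3 -m creep '-.0005 .0005 -.025 0;0 0 -.015 0;0 0 -.0055 0;0 0 0 0;0 0 0 0;0 0 0 0'; python3 - <<'E'
from m import *
st();pics('c4',{'top':(220,180,320,280),'side':(250,130,350,220)},6,('side',))
E
```

```text
time_s: 30.55
tcp_pos: [0.4888, -0.0562, 0.0083]
tcp_rot: [-0.045, 0.999, -0.0, 0.001]
wrist_force: [-0.1, 0.0, -0.4]
opening: 0.0582
t 30.55 tcp [488.8 -56.2   8.3] J -84.8 tilt [-0.     0.001] F [-0.1  0.  -0.4] op 58.2
```

View pics/c4_side.png

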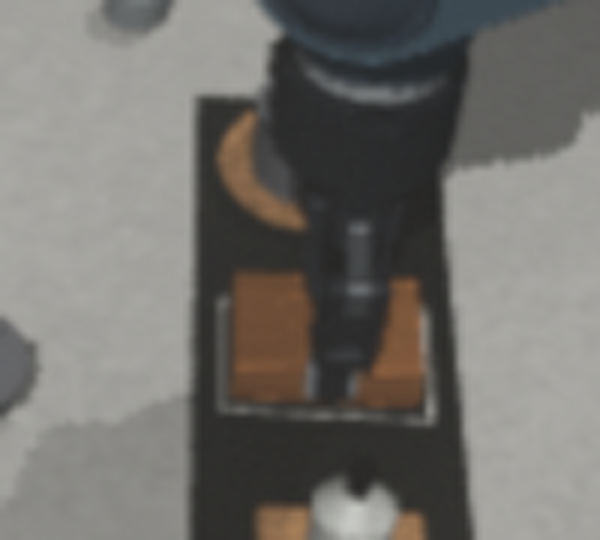

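```bash
python3 -m creep '.0013 .0004 -.0008 0;0 0 -.0005 0;0 0 0 0;0 0 0 0'; python3 - <<'E'
from m import *
st();pics('c5',{'side':(280,160,330,210)},12,('side',))
E
```

```text
time_s: 31.1
tcp_pos: [0.49, -0.0557, 0.0069]
tcp_rot: [-0.045, 0.999, -0.0, 0.0]
wrist_force: [-0.5, 0.2, 4.6]
opening: 0.0582
t 31.1 tcp [490.  -55.7   6.9] J -84.8 tilt [-0.  0.] F [-0.5  0.2  4.6] op 58.2
```

View pics/c5_side.png

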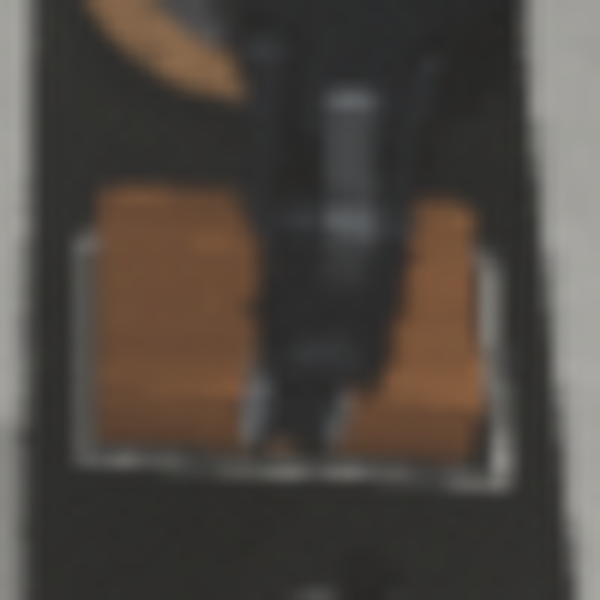

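```bash
python3 -m creep '0 0 .0005 0;0 0 0 0'; python3 -m creep '0 0 0 0;0 0 0 0;0 0 0 0;0 0 0 0;0 0 .03 0;0 0 .05 0;0 0 .05 0;0 .05 .03 0;0 .06 0 0;0 .06 0 0;0 .06 0 0;0 .05 0 0' 0.9; python3 -m creep '0 .04 0 0;0 .04 0 0;0 0 0 0'; python3 - <<'E'
from m import *
st();pics('c6',{'top':(230,190,330,260),'side':(270,130,340,210)},7);pics('c6f',None,1.5,('top',))
E
```

```text
time_s: 31.4
tcp_pos: [0.4897, -0.0557, 0.0069]
tcp_rot: [-0.045, 0.999, -0.0, 0.0]
wrist_force: [-0.4, -0.1, 0.5]
opening: 0.0582
time_s: 32.9
tcp_pos: [0.4893, 0.2265, 0.1671]
tcp_rot: [-0.046, 0.999, 0.0, 0.0]
wrist_force: [-0.2, -0.1, 0.4]
opening: 0.081
time_s: 33.28
tcp_pos: [0.4892, 0.3064, 0.1669]
tcp_rot: [-0.047, 0.999, 0.0, -0.0]
wrist_force: [0.1, -1.1, -0.0]
opening: 0.0809
t 33.27 tcp [489.2 306.4 166.9] J -84.6 tilt [ 0. -0.] F [ 0.1 -1.1 -0. ] op 80.9
```

View pics/c6_side.png

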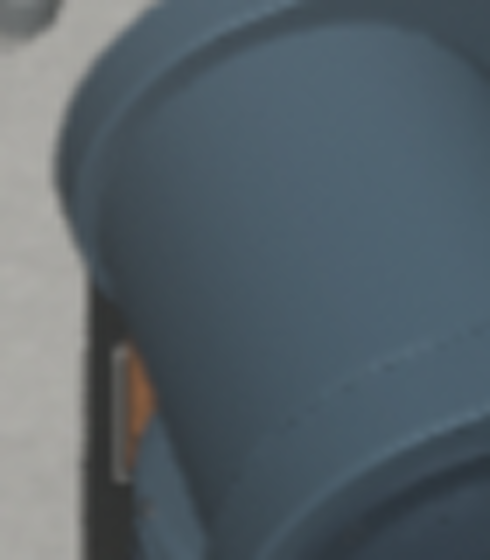

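View pics/c6_top.png

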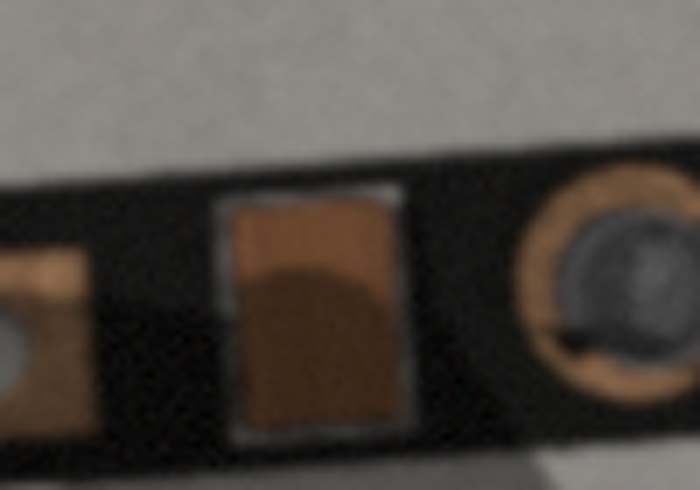

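```bash
cat >> m.py <<'E'
def topmeas(show=False):
    c=cam('top');up=cv2.resize(c['pixels'],None,fx=4,fy=4,interpolation=cv2.INTER_CUBIC)
    c['K']=np.array([[4*c['fx'],0,4*c['cx']+1.5],[0,4*c['fy'],4*c['cy']+1.5],[0,0,1]])
    g=cv2.GaussianBlur(up,(5,5),0).astype(int)
    return c,up,g
E
python3 - <<'E'
from m import *
c,up,g=topmeas()
w=((g[...,2]-g[...,0]>0.35*g[...,2])&(g[...,2]>25)).astype(np.uint8)*255
w=cv2.morphologyEx(w,cv2.MORPH_OPEN,np.ones((5,5)))
b=[int(4*k) for k in(256,212,296,258)]
k=comp(w,b);print('blank',rect(plane(c,k,.024)))
m=up.copy();cv2.drawContours(m,[k],-1,(0,255,0),1)
# outline: bright grey-ish
gr=((g.min(2)>48)).astype(np.uint8)*255
cv2.imwrite('pics/c7.png',cv2.resize(m[b[1]-40:b[3]+40,b[0]-40:b[2]+40],None,fx=2.2,fy=2.2))
print('mat corners etc')
dark=((g.max(2)<60)*255).astype(np.uint8)
sq=[int(4*q) for q in(214,220,250,260)];rd=[int(4*q) for q in(300,205,342,255)]
k=comp(w,sq);print('sq',rect(plane(c,k,.005)))
k=comp(w,rd);print('rd',cv2.fitEllipse(cv2.convexHull(plane(c,k,.005)*1000)))
E
```

```text
blank [490.7 -54.6  85.   62.4   4.7]
mat corners etc
sq [474.3  69.7  78.2  77.  -85.6]
rd ((503.29034423828125, -178.71868896484375), (95.61418914794922, 97.50186920166016), 95.6640396118164)
```

View pics/c7.png

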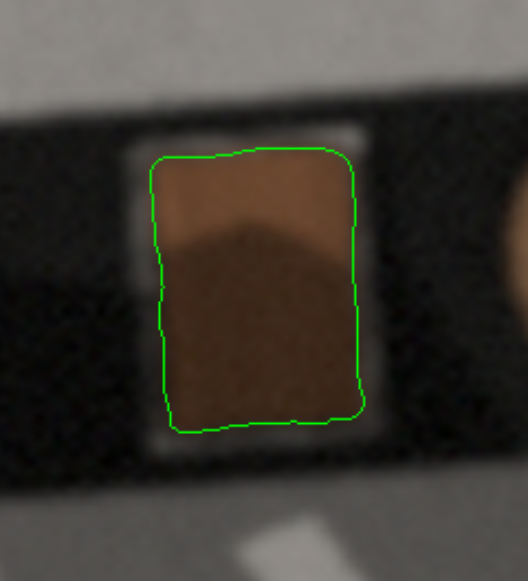

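```bash
python3 -m creep '.0007 .0205 0 .176;.0007 .0205 -.02 .176;.0007 .0205 -.03 .176;.0006 .0205 -.03 .176;0 0 0 0;0 0 0 0' 0; python3 - <<'E'
from m import *
st();pics('d1',{'top':(70,190,170,260),'side':(220,280,340,384)},5);pics('d1b',{'side':(270,130,340,210)},7,('side',))
E
```

```text
time_s: 34.22
tcp_pos: [0.4932, 0.3857, 0.0881]
tcp_rot: [-0.385, 0.923, -0.0, 0.001]
wrist_force: [0.3, 1.1, 0.9]
opening: 0.0425
t 34.23 tcp [493.2 385.7  88.1] J -44.7 tilt [-0.     0.001] F [0.3 1.1 0.9] op 42.5
```

View pics/d1_side.png

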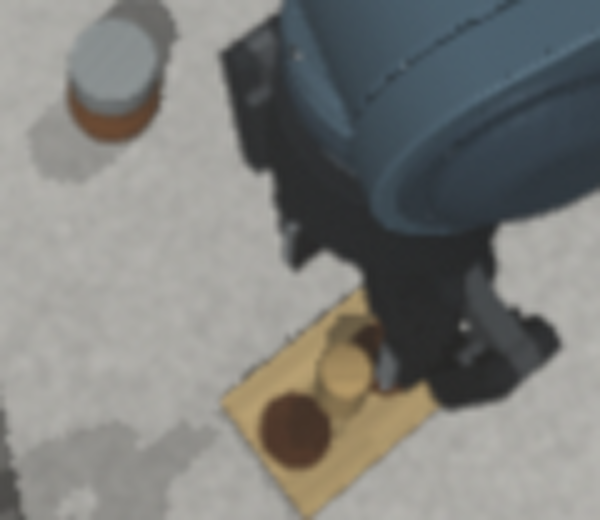

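View pics/d1b_side.png

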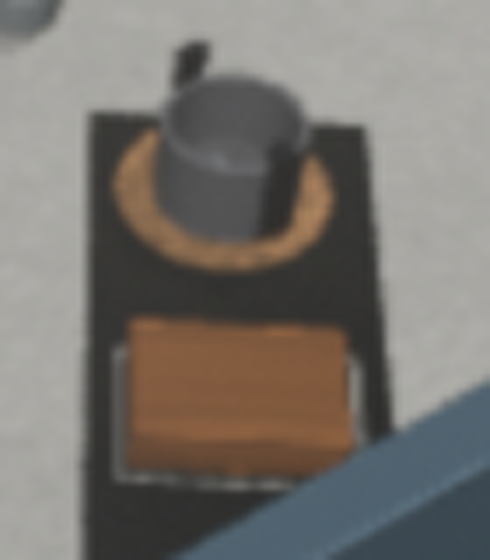

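```bash
python3 -m creep '0 0 .05 0;-.0004 -.05 .03 -.1;-.0004 -.055 0 -.1;-.0004 -.055 0 -.1;-.0004 -.055 0 -.1;-.0004 -.055 0 -.1;-.0004 -.055 0 -.1;-.0004 -.055 0 -.1;-.0004 -.0615 0 0;0 0 0 0;0 0 -.04 0;0 0 0 0' 1; python3 - <<'E'
from m import *
st()
E
```

```text
time_s: 35.88
tcp_pos: [0.4869, -0.054, 0.1249]
tcp_rot: [-0.047, 0.999, 0.001, -0.003]
wrist_force: [-0.7, 0.5, 0.7]
opening: 0.0856
t 35.88 tcp [486.9 -54.  124.9] J -84.6 tilt [ 0.001 -0.003] F [-0.7  0.5  0.7] op 85.6
```

```bash
python3 -m creep '.002 -.0015 -.03 0;0 0 -.04 0;0 0 -.03 0;0 0 -.015 0;0 0 0 0;0 0 0 0' 1;  python3 -m creep '0 0 0 0;0 0 0 0;0 0 0 0;0 0 0 0;0 0 0 0;0 0 0 0;0 0 0 0;0 0 0 0' -1
```

```text
time_s: 36.62
tcp_pos: [0.4925, -0.0569, 0.0136]
tcp_rot: [-0.047, 0.999, -0.001, 0.001]
wrist_force: [0.1, -0.2, -0.5]
opening: 0.0857
time_s: 37.62
tcp_pos: [0.4922, -0.0569, 0.0136]
tcp_rot: [-0.047, 0.999, -0.0, 0.001]
wrist_force: [-1.6, 1.3, 8.1]
opening: 0.058
```

```bash
python3 -m creep '0 0 .004 0;0 0 0 0;-.0013 .0006 0 0;0 0 0 0;0 0 -.004 0;0 0 0 0;0 0 0 0'; python3 -m creep '0 0 0 0;0 0 0 0;0 0 0 0;0 0 0 0;0 0 .03 0;0 0 .05 0;0 0 .05 0;0 .05 0 .05;0 .06 0 .1;0 .06 0 .1;0 .06 0 .1;0 .05 0 .1' 1;  python3 -m creep '0 .05 0 .1;0 .055 0 .1;0 .05 0 .05;0 0 -.03 0;0 0 -.03 0;0 0 0 0' 0; python3 - <<'E'
from m import *
st()
c,up,g=topmeas()
w=((g[...,2]-g[...,0]>0.35*g[...,2])&(g[...,2]>25)).astype(np.uint8)*255
w=cv2.morphologyEx(w,cv2.MORPH_OPEN,np.ones((5,5)))
b=[int(4*k) for k in(256,212,296,258)]
k=comp(w,b);print('blank',rect(plane(c,k,.024)))
m=up.copy();cv2.drawContours(m,[k],-1,(0,255,0),1)
cv2.imwrite('pics/c8.png',cv2.resize(m[b[1]-40:b[3]+40,b[0]-40:b[2]+40],None,fx=2.2,fy=2.2))
pics('d2b',{'side':(270,130,340,210)},7,('side',))
E
```

```text
time_s: 38.5
tcp_pos: [0.4901, -0.0561, 0.0136]
tcp_rot: [-0.047, 0.999, 0.0, -0.001]
wrist_force: [-8.2, 2.1, 17.9]
opening: 0.0576
time_s: 40.0
tcp_pos: [0.4895, 0.2262, 0.142]
tcp_rot: [-0.271, 0.963, -0.0, 0.0]
wrist_force: [0.2, 0.1, -0.6]
opening: 0.0853
time_s: 40.75
tcp_pos: [0.4877, 0.378, 0.0789]
tcp_rot: [-0.387, 0.922, -0.0, -0.003]
wrist_force: [0.1, -0.3, -0.4]
opening: 0.0425
t 40.75 tcp [487.7 378.   78.9] J -44.5 tilt [-0.    -0.003] F [ 0.1 -0.3 -0.4] op 42.5
blank [489.8 -55.3  84.8  63.    5.2]
```

View pics/d2b_side.png

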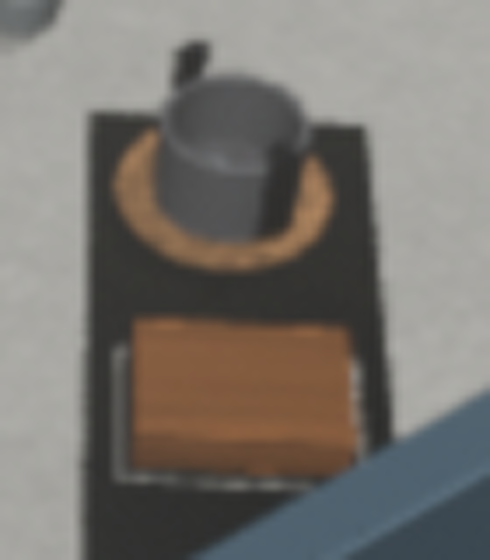

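View pics/c8.png

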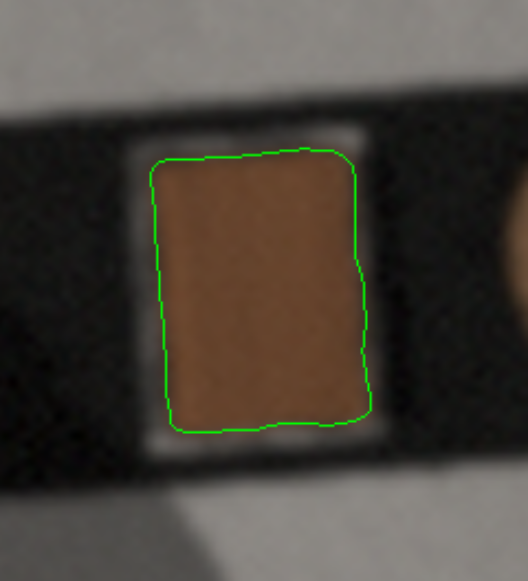

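The top crop shows the blank centred in the outline, measured at (489.8, −55.3) and 5.2°. Next is the template.

```bash
python3 -m creep '.002 .01 0 -.02;0 0 -.015 0;0 0 0 0;0 0 0 0;0 0 0 0' 0; python3 - <<'E'
from m import *
st();pics('d3',{'side':(240,300,340,384)},6,('side',))
s=cam('side');g=lambda p:np.round((proj(s,p)+.5-np.array([240,300]))*6-.5);print('knob top pred',g((.492,.388,.034)))
E
```

```text
time_s: 41.48
tcp_pos: [0.492, 0.389, 0.0672]
tcp_rot: [-0.377, 0.926, 0.0, 0.0]
wrist_force: [0.9, -0.3, -0.6]
opening: 0.0423
t 41.48 tcp [492.  389.   67.2] J -45.6 tilt [0. 0.] F [ 0.9 -0.3 -0.6] op 42.3
knob top pred [297. 326.]
```

View pics/d3_side.png

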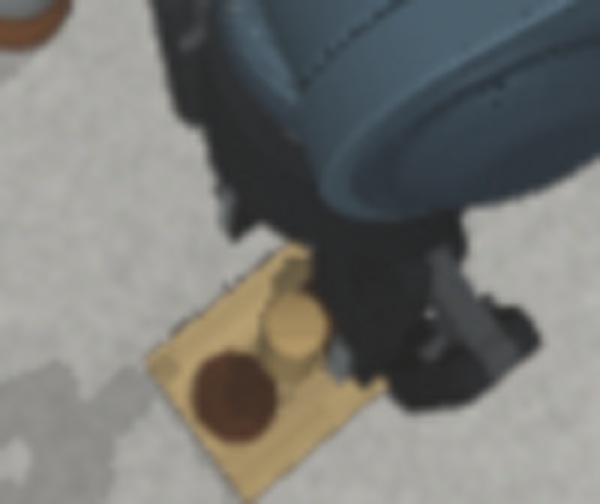

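```bash
python3 -m creep '0 -.001 -.025 .02;0 0 -.02 0;0 0 -.011 0;0 0 0 0;0 0 0 0' 0; python3 -m creep '0 0 0 0;0 0 0 0;0 0 0 0;0 0 0 0;0 0 0 0;0 0 0 0;0 0 0 0;0 0 0 0' -1;python3 -m creep '0 0 .02 0;0 0 .04 0;0 0 .04 0;0 0 0 0;0 0 0 0'; python3 - <<'E'
from m import *
st();pics('d4',{'side':(240,280,340,364)},6,('side',))
E
```

```text
time_s: 42.2
tcp_pos: [0.4924, 0.3883, 0.0116]
tcp_rot: [-0.387, 0.922, 0.0, 0.001]
wrist_force: [0.1, -1.0, -0.7]
opening: 0.0425
time_s: 43.2
tcp_pos: [0.4926, 0.3884, 0.0121]
tcp_rot: [-0.387, 0.922, 0.0, 0.001]
wrist_force: [0.4, -0.8, 5.5]
opening: 0.0183
time_s: 43.82
tcp_pos: [0.4914, 0.3877, 0.1108]
tcp_rot: [-0.387, 0.922, -0.0, -0.0]
wrist_force: [0.3, -0.7, -1.2]
opening: 0.0181
t 43.83 tcp [491.4 387.7 110.8] J -44.5 tilt [-0. -0.] F [ 0.3 -0.7 -1.2] op 18.1
```

View pics/d4_side.png

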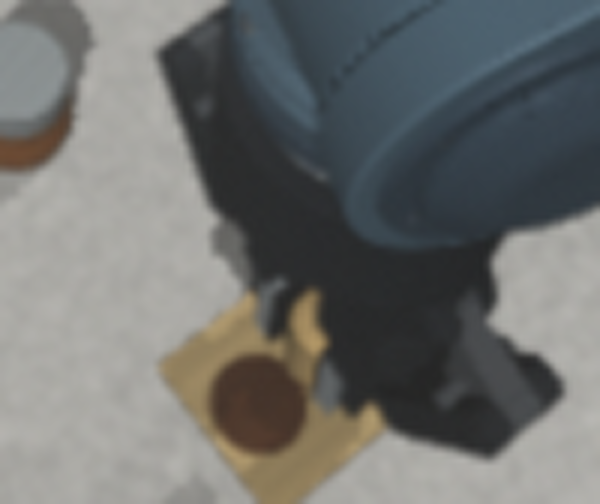

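```bash
python3 -m creep '0 0 .035 0;0 -.054 0 -.101;0 -.054 0 -.101;0 -.056 0 -.101;-.001 -.056 0 -.101;-.001 -.056 0 -.101;0 -.056 0 -.101;0 -.056 0 -.101;0 -.055 0 0;0 0 0 0;0 0 0 0;0 0 0 0'; python3 -m creep '0 0 -.04 0;0 0 -.03 0;0 0 -.02 0;0 0 0 0;0 0 0 0'; python3 - <<'E'
from m import *
st();pics('d5',{'side':(250,130,350,220)},6,('side',))
E
```

```text
time_s: 45.38
tcp_pos: [0.4894, -0.0537, 0.1453]
tcp_rot: [-0.045, 0.999, 0.0, -0.001]
wrist_force: [-1.0, -0.2, -0.9]
opening: 0.0183
time_s: 46.0
tcp_pos: [0.4905, -0.0545, 0.0568]
tcp_rot: [-0.044, 0.999, -0.0, 0.001]
wrist_force: [0.3, -0.6, -0.2]
opening: 0.0178
t 46.0 tcp [490.5 -54.5  56.8] J -84.9 tilt [-0.     0.001] F [ 0.3 -0.6 -0.2] op 17.8
```

View pics/d5_side.png

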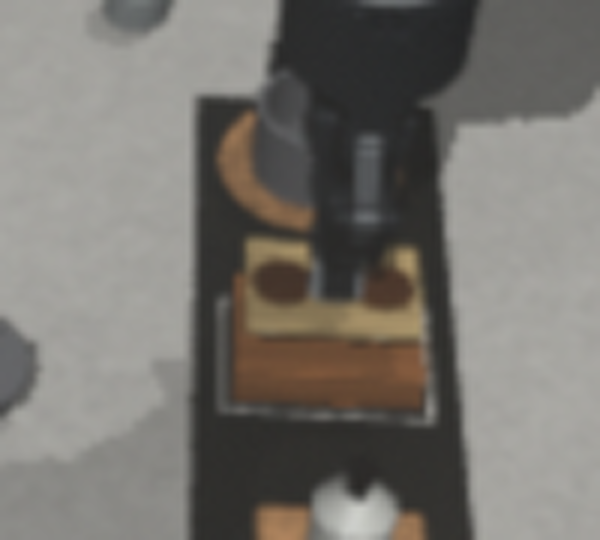

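```bash
python3 -m creep '-.0005 -.001 -.01 0;0 0 -.0085 0;0 0 0 0;0 0 0 0;0 0 0 0'; python3 - <<'E'
from m import *
st();pics('d6',{'side':(280,155,330,205)},12,('side',))
E
```

```text
time_s: 46.68
tcp_pos: [0.4895, -0.0561, 0.0376]
tcp_rot: [-0.044, 0.999, -0.0, 0.0]
wrist_force: [0.1, -0.4, -0.2]
opening: 0.0178
t 46.67 tcp [489.5 -56.1  37.6] J -85.0 tilt [-0.  0.] F [ 0.1 -0.4 -0.2] op 17.8
```

View pics/d6_side.png

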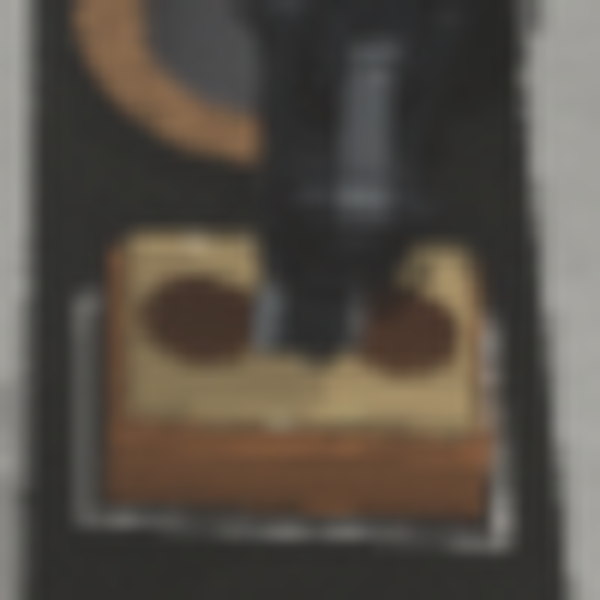

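```bash
python3 -m creep '.0009 0 0 0;0 0 -.001 0;0 0 -.0008 0;0 0 0 0;0 0 0 0';python3 -m creep '0 0 0 0;0 0 0 0;0 0 0 0;0 0 0 0;0 0 .03 0;0 0 .05 0;0 0 .05 0;.04 0 0 0;.05 0 0 0;.05 0 0 0;0 0 0 0' 0.1; python3 - <<'E'
from m import *
st();pics('d7',{'top':(220,180,350,280),'side':(280,125,340,205)},7)
E
```

```text
time_s: 47.35
tcp_pos: [0.4904, -0.0561, 0.0361]
tcp_rot: [-0.044, 0.999, -0.0, -0.0]
wrist_force: [-3.0, 0.5, 5.6]
opening: 0.0181
time_s: 48.72
tcp_pos: [0.6323, -0.0561, 0.1647]
tcp_rot: [-0.044, 0.999, 0.0, -0.0]
wrist_force: [-0.6, -0.8, -0.0]
opening: 0.0472
t 48.73 tcp [632.3 -56.1 164.7] J -85.0 tilt [ 0. -0.] F [-0.6 -0.8 -0. ] op 47.2
```

View pics/d7_side.png

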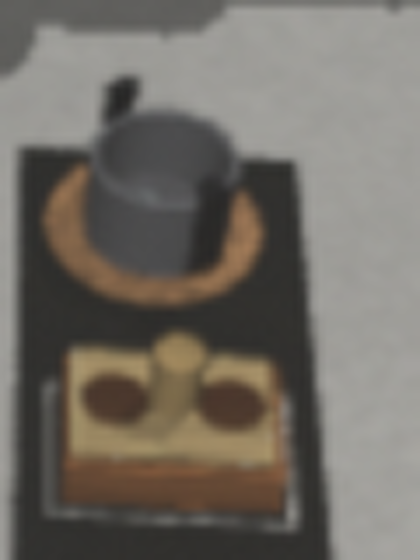

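View pics/d7_top.png

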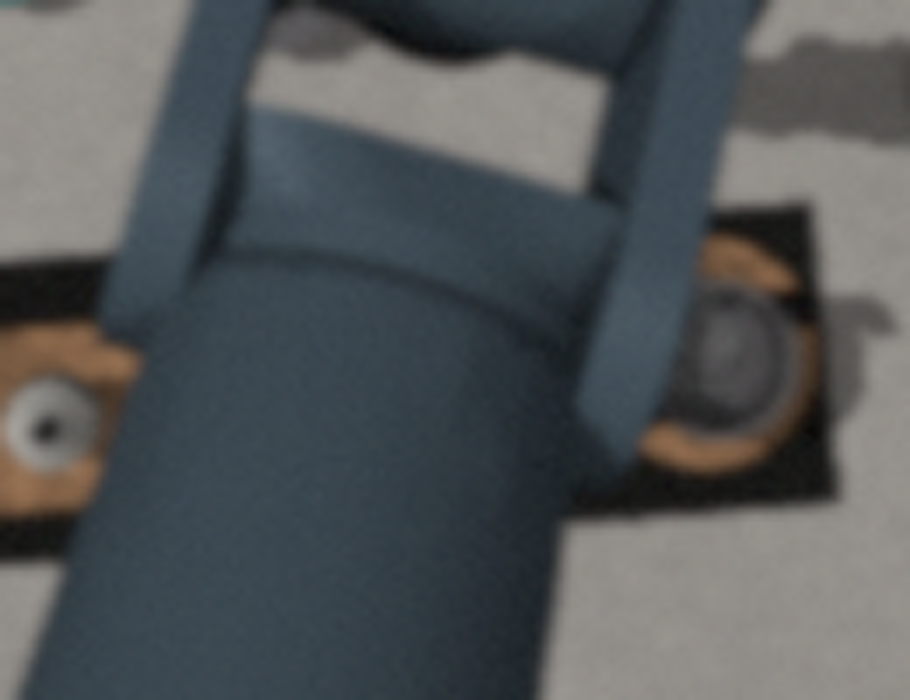

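```bash
python3 -m creep '.0023 .0075 0 -.1717;.0023 .0075 0 -.1717;.0023 .0075 0 -.1717;.0023 .0075 0 -.1717;.0023 .0075 -.02 -.1717;.0023 .0075 -.03 -.1717;0 0 0 0;0 0 0 0;0 0 0 0' 0.1; python3 - <<'E'
from m import *
st();pics('e1',{'side':(200,140,300,220)},6,('side',))
s=cam('side');g=lambda p:np.round((proj(s,p)+.5-np.array([200,140]))*6-.5);print('knob top',g((.646,-.011,.052)),'flange L/R',g((.676,-.011,.022)),g((.616,-.011,.022)),'front',g((.646,.019,.02)))
E
```

```text
time_s: 49.95
tcp_pos: [0.6448, -0.0115, 0.1176]
tcp_rot: [0.454, 0.891, 0.0, 0.001]
wrist_force: [-0.6, 0.0, -0.1]
opening: 0.0468
t 49.95 tcp [644.8 -11.5 117.6] J 36.0 tilt [0.    0.001] F [-0.6  0.  -0.1] op 46.8
knob top [265. 257.] flange L/R [198. 295.] [333. 312.] front [253. 358.]
```

View pics/e1_side.png

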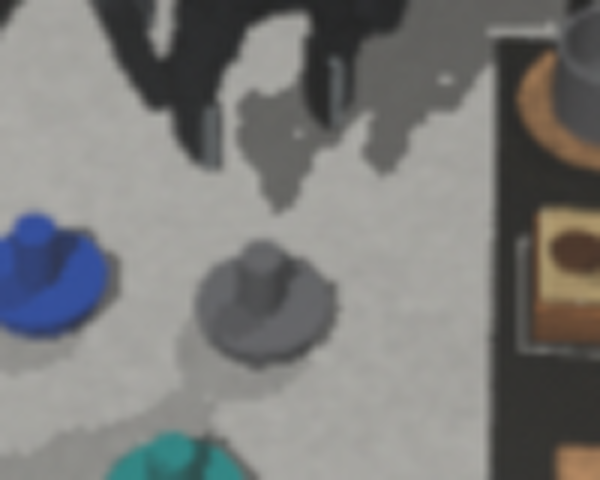

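The side crop confirms the grey lid, with its knob top at (265,256). Blue at (35,265) and teal at (175,460) are left alone. I'll descend onto the grey knob.

```bash
python3 -m creep '.0005 .001 -.03 0;0 0 -.03 0;0 0 -.02 0;0 0 -.0095 0;0 0 0 0;0 0 0 0' 0.1; python3 - <<'E'
from m import *
st();pics('e2',{'side':(200,140,300,220)},6,('side',))
E
```

```text
time_s: 50.8
tcp_pos: [0.6456, -0.0102, 0.0275]
tcp_rot: [0.454, 0.891, 0.0, 0.001]
wrist_force: [0.7, -0.9, 0.7]
opening: 0.0469
t 50.8 tcp [645.6 -10.2  27.5] J 36.0 tilt [0.    0.001] F [ 0.7 -0.9  0.7] op 46.9
```

View pics/e2_side.png

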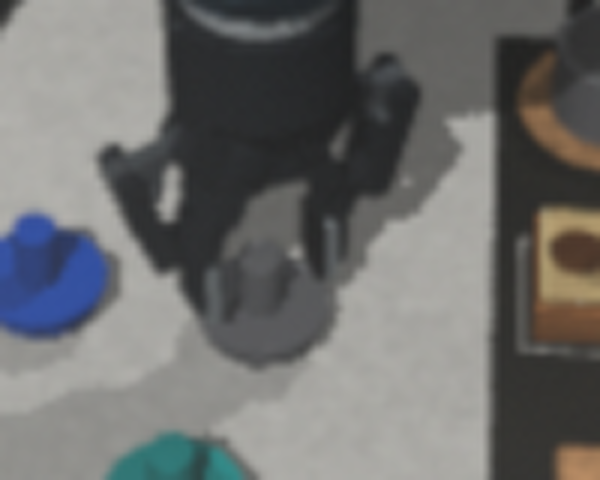

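```bash
python3 -m creep '0 0 0 0;0 0 0 0;0 0 0 0;0 0 0 0;0 0 0 0;0 0 0 0;0 0 0 0;0 0 0 0' -1;python3 -m creep '0 0 .02 0;0 0 .03 0;0 0 .04 0;0 0 .04 0;0 0 0 0;0 0 0 0;0 0 0 0'; python3 - <<'E'
from m import *
st();pics('e3',{'side':(200,100,300,180)},6,('side',))
s=cam('side');o=env.observe()['tcp_pos'];g=lambda d:np.round((proj(s,o+np.array(d))+.5-np.array([200,100]))*6-.5)
zf=-.0275
print('flange L/R',g((.03,0,zf+.02)),g((-.03,0,zf+.02)),'front',g((0,.03,zf+.018)),'foot front',g((0,.018,zf)))
E
```

```text
time_s: 51.85
tcp_pos: [0.6451, -0.0101, 0.0269]
tcp_rot: [0.454, 0.891, 0.0, 0.0]
wrist_force: [-0.2, -0.1, 5.3]
opening: 0.0176
time_s: 52.72
tcp_pos: [0.6434, -0.0098, 0.1543]
tcp_rot: [0.454, 0.891, -0.0, -0.002]
wrist_force: [-0.1, -0.3, 0.2]
opening: 0.0183
t 52.73 tcp [643.4  -9.8 154.3] J 36.0 tilt [-0.    -0.002] F [-0.1 -0.3  0.2] op 18.3
flange L/R [193. 328.] [342. 345.] front [255. 392.] foot front [260. 404.]
```

View pics/e3_side.png

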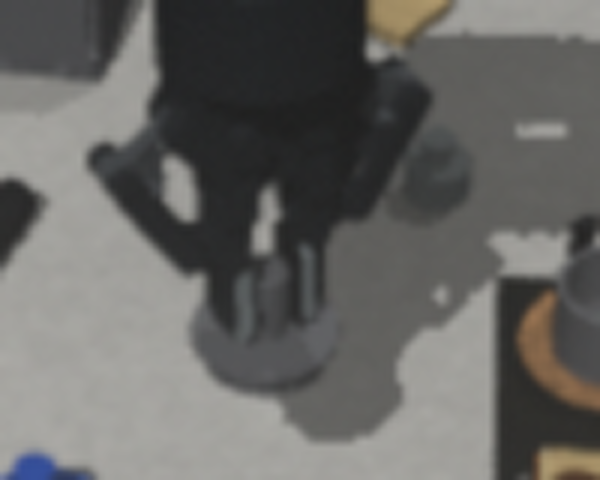

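```bash
python3 -m creep '-.028 -.0343 0 0;-.028 -.0343 0 0;-.028 -.0343 0 0;-.028 -.0343 0 0;-.0282 -.0343 0 0;0 0 0 0;0 0 -.03 0;0 0 -.03 0;0 0 0 0;0 0 0 0;0 0 0 0'; python3 - <<'E'
from m import *
st();pics('e4',{'side':(270,100,340,180),'top':(280,190,360,260)},7)
s=cam('side');o=env.observe()['tcp_pos'];g=lambda d:np.round((proj(s,o+np.array(d))+.5-np.array([270,100]))*7-.5)
print(g((.03,0,-.007)),g((-.03,0,-.007)))
E
```

```text
time_s: 54.2
tcp_pos: [0.5055, -0.1819, 0.0977]
tcp_rot: [0.454, 0.891, -0.0, 0.001]
wrist_force: [0.3, -0.2, 0.0]
opening: 0.018
t 54.2 tcp [ 505.5 -181.9   97.7] J 36.0 tilt [-0.     0.001] F [ 0.3 -0.2  0. ] op 18.0
[167. 237.] [318. 253.]
```

View pics/e4_side.png

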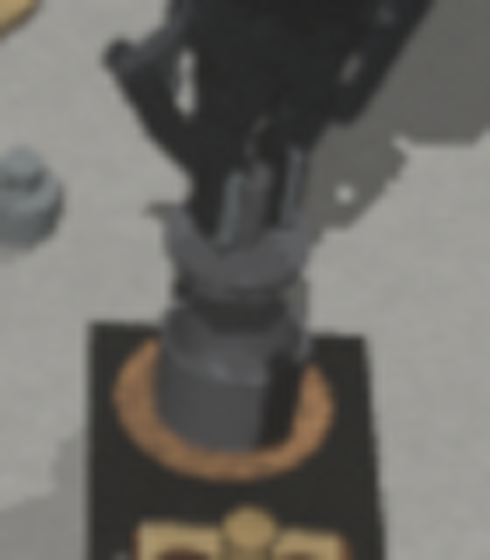

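```bash
python3 -m creep '-.001 0 -.01 0;0 0 -.01 0;0 0 -.006 0;0 0 0 0;0 0 0 0'; python3 -m creep '0 0 -.003 0;0 0 -.003 0;0 0 0 0'
```

```text
time_s: 54.98
tcp_pos: [0.5033, -0.1815, 0.0701]
tcp_rot: [0.454, 0.891, 0.0, -0.0]
wrist_force: [-1.2, -0.4, -0.9]
opening: 0.0177
time_s: 55.35
tcp_pos: [0.5051, -0.1828, 0.066]
tcp_rot: [0.454, 0.891, -0.0, 0.002]
wrist_force: [0.9, -0.3, 5.5]
opening: 0.018
```

```bash
python3 -m creep '0 0 -.002 0;0 0 -.002 0;0 0 0 0'; python3 -m creep '0 0 -.003 0;0 0 -.003 0;0 0 0 0;0 0 0 0'; python3 - <<'E'
from m import *
st();pics('e5',{'side':(270,100,340,180),'top':(280,190,360,260)},7,('side',))
E
```

```text
time_s: 55.72
tcp_pos: [0.5068, -0.1837, 0.0643]
tcp_rot: [0.454, 0.891, -0.0, 0.004]
wrist_force: [-1.8, 0.9, 14.6]
opening: 0.0182
time_s: 56.22
tcp_pos: [0.5035, -0.1816, 0.0541]
tcp_rot: [0.454, 0.891, 0.0, 0.0]
wrist_force: [0.5, 1.0, 0.4]
opening: 0.0184
t 56.23 tcp [ 503.5 -181.6   54.1] J 36.0 tilt [0. 0.] F [0.5 1.  0.4] op 18.4
```

View pics/e5_side.png

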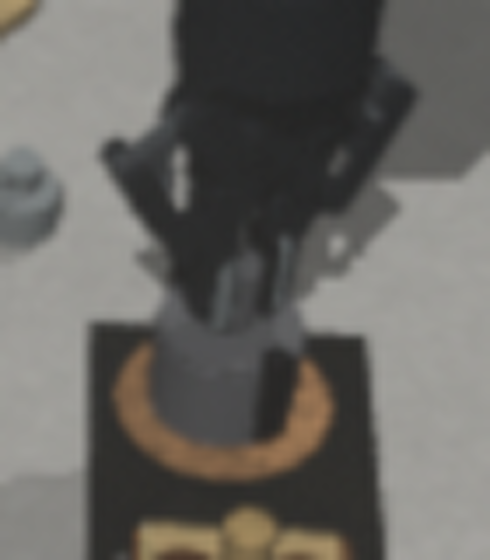

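```bash
python3 -m creep '0 0 -.001 0;0 0 0 0;0 0 0 0'; python3 -m creep '0 0 -.0005 0;0 0 0 0;0 0 0 0'
```

```text
time_s: 56.65
tcp_pos: [0.5036, -0.1817, 0.0539]
tcp_rot: [0.454, 0.891, -0.0, 0.0]
wrist_force: [-1.3, 0.8, 5.3]
opening: 0.0182
time_s: 57.02
tcp_pos: [0.5037, -0.1817, 0.0539]
tcp_rot: [0.454, 0.891, -0.0, -0.0]
wrist_force: [-2.4, 1.8, 10.3]
opening: 0.0178
```

That is a hard stop at the home height: expected 0.054, measured 0.0539. I'll ease off, release and retreat.

```bash
python3 -m creep '0 0 .001 0;0 0 0 0'; python3 -m creep '0 0 0 0;0 0 0 0;0 0 0 0;0 0 0 0;0 0 0 0;0 0 .03 0;0 0 .05 0;0 0 .05 0;.02 -.05 .02 0;.02 -.055 0 0;.02 -.055 0 0;.02 -.055 0 0' 0.1; python3 -m creep '-.03 -.05 .03 0;-.03 -.05 .03 0;-.03 -.05 0 0;-.03 -.05 0 0;-.03 -.05 0 0;0 0 0 0;0 0 0 0'; python3 - <<'E'
from m import *
st();pics('f1',None,1.5);pics('f2',{'side':(270,120,340,260),'top':(200,190,350,270)},5)
E
```

```text
time_s: 57.28
tcp_pos: [0.5036, -0.1816, 0.054]
tcp_rot: [0.454, 0.891, -0.0, 0.0]
wrist_force: [-0.8, -0.3, 3.6]
opening: 0.0181
time_s: 58.78
tcp_pos: [0.5839, -0.3983, 0.2037]
tcp_rot: [0.454, 0.891, 0.0, 0.0]
wrist_force: [0.5, 0.1, -0.6]
opening: 0.0468
time_s: 59.65
tcp_pos: [0.4362, -0.6417, 0.2604]
tcp_rot: [0.454, 0.891, 0.0, -0.0]
wrist_force: [-0.3, 0.7, 0.3]
opening: 0.0468
t 59.65 tcp [ 436.2 -641.7  260.4] J 36.0 tilt [ 0. -0.] F [-0.3  0.7  0.3] op 46.8
```

View pics/f2_side.png

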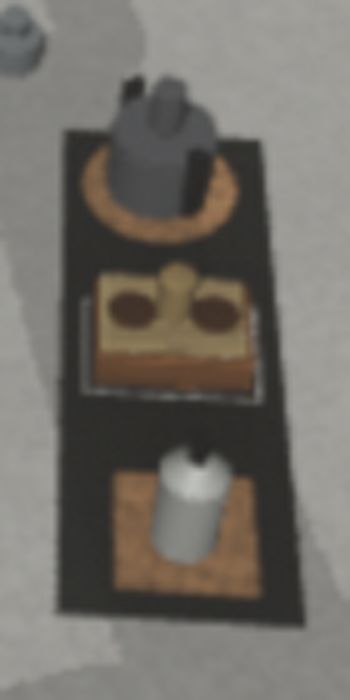

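View pics/f2_top.png

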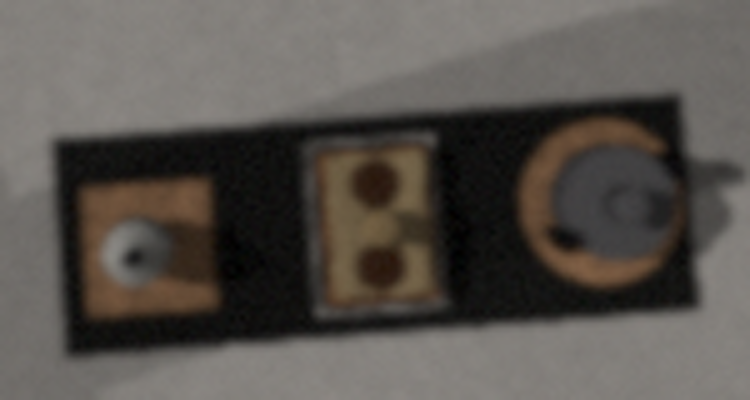

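View pics/f1_side.png

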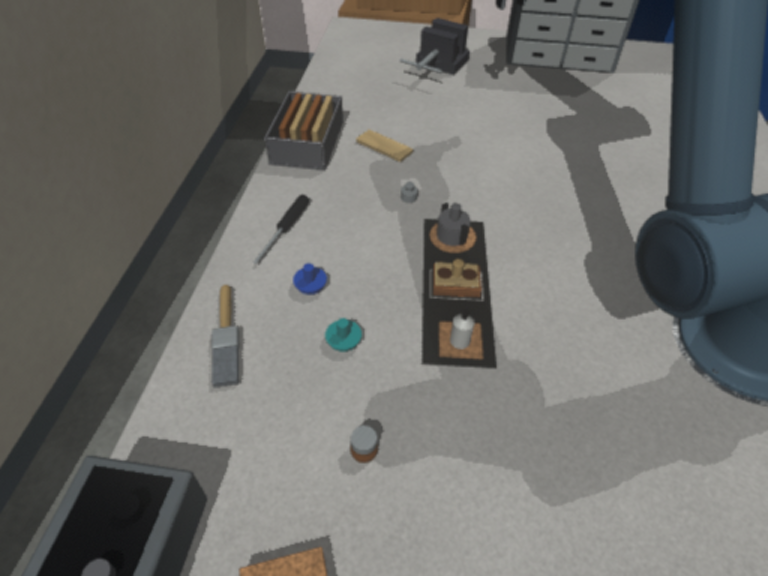

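The side crop shows the lid home at (168,110), the template on the blank and the bottle on its pad. The tub's front gap on the pad has grown a little, so I'll measure it.

```bash
python3 - <<'E'
from m import *
s=cam('side');t=cam('top')
def crop(c,u0,v0,w,h,sc,k=2.0):
    a=cv2.resize(c['pixels'][v0:v0+h,u0:u0+w],None,fx=sc,fy=sc,interpolation=cv2.INTER_CUBIC)
    return np.clip(a.astype(float)*k,0,255).astype(np.uint8)
cv2.imwrite('pics/tub5.png',np.hstack([crop(t,300,208,40,40,10),crop(s,282,130,40,40,10)]))
# side: dark-gray vs cork profile down the column through tub axis, unscaled
w=lambda c,u,v:int(c['pixels'][v,u,2])-int(c['pixels'][v,u,0])
for u in(298,300,302,303): print(u,[w(s,u,v) for v in range(158,172)])
print([ (u,w(t,u,229)) for u in list(range(301,316))+list(range(328,340))])
print([ (v,w(t,320,v)) for v in list(range(210,224))+list(range(236,250))])
E
```

```text
298 [-1, 0, 0, 0, 6, 26, 49, 53, 53, 43, 15, 4, 3, 3]
300 [0, 0, 0, 0, 1, 15, 43, 52, 55, 51, 27, 6, 3, 4]
302 [-1, -1, -1, -1, 1, 13, 40, 52, 54, 47, 28, 6, 2, 2]
303 [-1, -1, -1, -1, 1, 14, 40, 49, 52, 49, 30, 6, 2, 4]
[(301, 2), (302, 7), (303, 23), (304, 38), (305, 46), (306, 47), (307, 45), (308, 43), (309, 34), (310, 18), (311, 4), (312, 0), (313, -1), (314, 1), (315, 0), (328, -1), (329, 1), (330, 1), (331, 1), (332, 1), (333, 1), (334, 7), (335, 13), (336, 13), (337, 8), (338, 4), (339, 4)]
[(210, 3), (211, 1), (212, 8), (213, 23), (214, 39), (215, 43), (216, 45), (217, 42), (218, 30), (219, 11), (220, 2), (221, 0), (222, -1), (223, 1), (236, 0), (237, -1), (238, 0), (239, 1), (240, 6), (241, 21), (242, 39), (243, 50), (244, 52), (245, 52), (246, 44), (247, 26), (248, 11), (249, 2)]
```

View pics/tub5.png

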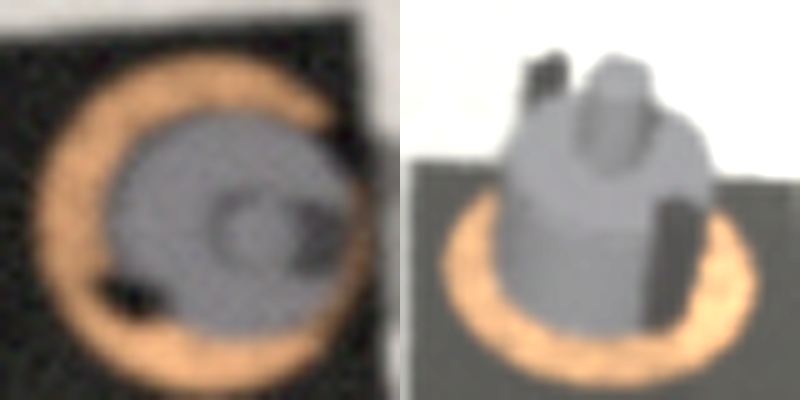

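```bash
python3 - <<'E'
from m import *
import cv2
for n in('top','side'):
    a=cv2.imread(f'pics/{n}0.png');b=cv2.resize(cam(n)['pixels'],(800,600),interpolation=cv2.INTER_CUBIC)
    for nm,bx in({'top':{'jar':(210,275,262,322),'weight':(540,282,588,325)},'side':{'jar':(355,435,405,490),'weight':(410,180,442,218)}}[n]).items():
        u0,v0,u1,v1=bx;A=cv2.cvtColor(a[v0:v1,u0:u1],6).astype(np.float32);B=cv2.cvtColor(b[v0:v1,u0:u1],6).astype(np.float32)
        print(n,nm,np.round(cv2.phaseCorrelate(A,B,cv2.createHanningWindow((u1-u0,v1-v0),cv2.CV_32F)),2))if 0 else print(n,nm,cv2.phaseCorrelate(A,B,cv2.createHanningWindow((u1-u0,v1-v0),cv2.CV_32F)))
st()
E
```

```text
top jar ((-0.05269699518249382, -0.0200154066946574), 1.324135454348576)
top weight ((0.12002007551964056, 0.5517961386320316), 1.0362007383947018)
side jar ((0.17773580592771054, -0.0009665552203834693), 0.9844514020284016)
side weight ((0.26931870324825447, 0.12628334522938545), 0.8939362734556198)
t 60.05 tcp [ 436.8 -641.3  261.1] J 36.0 tilt [-0.  0.] F [-0.4  0.2 -0.3] op 47.1
```

The jar and weight have not moved (shifts of at most 0.4 image pixel), nothing is gripped and the arm is clear. I'll hand the job in.

```bash
python3 -c "
from rig import env
print(env.sign_off())"
```

```text
the job is handed in; nothing more can be done
None
```

I placed the tub, bottle, blank and template, in that order, then fitted the lid, and handed the job in at about 60 s. The gripper was open and clear of everything. I regripped and re-centred the tub before the blank went down, and the blank before the template.

Last checks:
- **Lid:** it snapped in at about 15 N and came to a hard stop at TCP height 53.9 mm; home was expected at 54 mm.
- **Blank:** it measured square with the outline (5.2° for both) and within about 1.5 mm of its centre.
- **Template:** by eye it sits within about 1 mm of centred on the blank.
- **Bottle:** it stands upright, about 1–2 mm from the pad's centre.
- **Wax jar and weight:** neither shifted, by comparison with the first pictures.
- **Tub, where checks disagreed:** after the lid was pressed, the images suggested it sits about 2 mm off the round pad's centre. The arm's own reading at the stop put it within about 1 mm. I left it as it was.

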